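# Empty the tumbler barrel into its catch pan

## Robot

A 6-joint arm with a two-finger parallel gripper is mounted at the origin on a cart in front of the work surface, level with it; the furniture and walls round the work are solid. World frame = base frame: x ahead of the robot, y to its left, z up, the work surface at z = 0. Lengths are in m, angles in rad, forces in N, time in s.
With the tool pointing down it reaches from about 0.35 to 0.925 m from the base axis. Payload 6.4 kg.
Tool frame: the origin (TCP) lies at the very end of the fingers, on their centre line; the grasp point (between the pads) lies 19 mm behind it; x points along the fingers, y is the direction in which the jaws open and shut, and the axes are right-handed (so a half turn about x gives the same grasp; the last joint's range is limited). The gripper opens to 94 mm and grips with 3 to 60 N. Pads are 16 mm wide; open, the fingers measure 119 mm over their backs; the gripper's body (75 mm by 177 mm) begins 78 mm behind the grasp point.
Start: joints at [-1.308, 0.245, 1.558, -0, 1.339, -0.174], TCP at [0.275, -0.589, 0.205] pointing down, gripper open.
Joint ranges: [-3.13, 3.13], [-1.02, 2.26], [0.13, 2.54], [-0.95, 4.09], [0.21, 2.88], [-2.74, 2.74]. Speed limits (rad/s): [2.57, 2.57, 3.14, 3.14, 3.14, 3.14].

## Interface

Orientations are given as [roll, pitch, yaw] about the fixed x, y, z axes, in that order (R = Rz(yaw) Ry(pitch) Rx(roll)).
In Python, from cell import ctrl, optics gives the robot as it stands. The module is installed in compiled form; this text tells all that it offers.
- The arm moves only by the tool drive_tool, never from a script. Its argument "steps" is one flat list of numbers, 7 for each row, row after row: the shift along the world's x, y, z in cm, then the turn, a rotation vector about the world's x, y, z in rad, then the opening, from -1 (shut) to 1 (fully open). In form: [tx, ty, tz, rx, ry, rz, gripper, tx, ty, tz, rx, ry, rz, gripper, ...]. A call has 1 to 5 rows; each row is the pose to reach, as a shift and turn from the pose measured when the call began; what a row does not reach only later rows make up. A row lasts 1/12 s, in which the tool goes at most 41.7 mm and 7.16 degrees, less where a joint would pass 70% of its speed; a pose out of reach is approached as far as the arm can. A call with a gripper value outside its range is refused whole. The fingers move at their own pace and stop on an object; "newtons" is the grip in N (left out, the last holds). Time passes only in rows, so rows that repeat a pose let the fingers close. It gives the time, the measured TCP pose, the force and the opening at its end, in the units of the state.
- ctrl.observe(): the state, without advancing time (a new reading comes with each control period).
- optics.grab_frame(name): name is "side" or "top"; returns a dict with "img" (400x640x3 uint8, red, green, blue), "depth" (400x640 float32, m along the optical axis (not along the pixel's ray), 0 where there is no reading), "mtx" (3x3 intrinsics, pixels), "k1" (the pictures are not rectified: a ray, as slopes to the right and down, at radius r is drawn at 1 + k1 r^2 times it, then the intrinsics apply), "pose" (4x4, takes a point from camera to world coordinates). Camera axes: x right, y up, looking along -z (the intrinsics and any distortion apply to the point x, -y, -z); pixel columns grow to the right and rows downward; lengths in m; the calibration is good to about 2 mm. A picture is of the moment at which its call begins.
- ctrl.hand_in(): hands the job in, once; it reports no verdict.
Trained networks look in a picture, given as the dict that the camera call returned (one of the last four; its "shot" number tells which), for a name from the list of things; names that differ only in an ending like _2 or _b are one class to them, and where a whole thing is asked for, a point or a joint stands for the part that bears it (a point fixed in the world has none). Each returns a list of dicts, best first, with "score" (0 to 1); they miss things now and then, are a little off and sometimes report something else, mostly with a low value. They report only what shows in the picture. A call takes as long as a camera call.
- optics.recognise(target, picture): "at" ([column, row] in pixels, amid what is visible of it).
- optics.silhouettes(target, picture): "mask" (400x640 bool, what is visible of it) and "at" ([column, row] in pixels, amid what is visible of it).
The state is a dict: "time": time; "qpos": joint angles; "dq": joint speeds; "joint_efforts": joint torques, N m; "tcp_pos": TCP position; "ee_rot": TCP orientation; "contact_force": force on the tool from outside, world axes, zero at the start; "wrist_torque": the same for the moment, N m; "opening": finger opening in m.
Only numpy, scipy, OpenCV 4.12 (cv2) and the standard library are available. Lean on these libraries where they do the work, as an engineer would, in place of code of your own. Each camera call takes 0.05 s, during which the arm holds its last target.

## Task

Slide the steel catch pan by its black handle along the guide rails, under the chute of the tilting stand, until it is fully home against the end stop. Then tip the barrel right over with its red lever until all four stones have run down into the pan, and swing the barrel back upright.

Things in the scene. Friction and masses are not known exactly. Their poses are not given: they have to be found in the camera images.
- pan_grip (a point): Where the pan's black handle is best gripped, 30 mm above the bench, 145 mm from the pan's centre along the pan's -x. The handle is a straight bar along the pan's x axis, 18 mm wide, 22 mm high (19 to 41 mm above the bench), from 77 to 181 mm from the pan's centre. Axes are the pan's.
- pan_centre (a point): Centre of the catch pan, 21 mm above its underside. The pan is an open stainless steel tray, 130 mm (x) by 120 mm (y), walls 3 mm thick and 42 mm high, about 0.3 kg, standing loose on the bench. Axes are the pan's: the handle points along -x, z up.
- bay_home (a point): Point on the bench under the chute of the fixed grey-green stand, where the pan's centre is (in plan) once its end wall touches the rubber buffers of the end stop. Axes are the stand's: x runs along the rails into the bay, whose open end is at -x. Rails, 20 mm high, stand 65 mm either side of the x axis. Home, the pan's axes are parallel to these and its grip point is outside the bay at x = -145 mm.
- bay_mouth (a point): Point on the bench at the open end of the bay, 95 mm along -x from bay_home, between the flared rail ends (160 mm apart, narrowing to 130 mm over 30 mm). Axes are the stand's.
- chute_edge (a point): Middle of the lower edge of the chute's front wall, 52 mm along the stand's -x from bay_home, 61 mm above the bench: the pan passes under it, its handle stays outside. The wall rises to 165 mm. Nothing of the stand but the rails is further along -x.
- lever_grip (a point): Middle of the round red grip of the lever on the stand's -y side (the side away from the robot): 16 mm diameter, 82 mm long, parallel to the stand's y axis, free all round, 90 mm from the pivot axis. Barrel upright: the lever leans 30 degrees from vertical towards the stand's +x. Barrel fully tipped: 110 degrees from vertical towards -x, a little below level. The axes turn with the barrel.
- pivot_hinge (a point): Point on the pivot axis at the middle of the barrel, 230 mm above the bench, 100 mm along the stand's +x from bay_home; the axis is the stand's y axis; axes are the stand's. The lever grip is 138 mm from here along -y.
- barrel (a joint): Tipping angle of the black rubber barrel (105 mm wide, 122 mm high, rim 70 mm above the pivot): 0 upright at a stop, growing as its mouth swings over towards the stand's -x and the chute, 2.45 rad at the far stop, mouth well down. Stiff (2 N at the grip, 5 N at most), stays where it is left. The stones slide out as it nears the far stop and drop through the chute.
- stone_1: polished domed oval stone, 8 to 9 mm thick, one of four that start in the barrel; origin at the centre of its flat side
- stone_2: polished domed oval stone, 8 to 9 mm thick, one of four that start in the barrel; origin at the centre of its flat side
- stone_3: polished domed oval stone, 8 to 9 mm thick, one of four that start in the barrel; origin at the centre of its flat side
- stone_4: polished domed oval stone, 8 to 9 mm thick, one of four that start in the barrel; origin at the centre of its flat side

How it is judged:
On the way, in this order (a step that is already met when the one before it is completed fails the run):
1. The catch pan is fully home under the chute, with the barrel not yet tipped (x of pan_centre in the frame of bay_home between -0.015 and 0.012 m and y of pan_centre in the frame of bay_home between -0.012 and 0.012 m and height (world z) of pan_centre below 0.03 m and angle between pan_centre's own z axis and vertical below 0.08 rad and value of joint barrel below 0.5 rad), for 0.2 s.
2. The barrel is tipped right over while the pan is home (x of pan_centre in the frame of bay_home between -0.015 and 0.012 m and y of pan_centre in the frame of bay_home between -0.012 and 0.012 m and height (world z) of pan_centre below 0.03 m and angle between pan_centre's own z axis and vertical below 0.08 rad and value of joint barrel above 2.1 rad), for 0.2 s.
At the end, for the whole second after the job is handed in: The pan stands flat on the bench within 12 mm (15 mm outwards) of its home place under the chute, all four stones lie at rest inside the pan, and the barrel is back within 0.2 rad of upright (x of pan_centre in the frame of bay_home between -0.015 and 0.012 m and y of pan_centre in the frame of bay_home between -0.012 and 0.012 m and height (world z) of pan_centre below 0.03 m and angle between pan_centre's own z axis and vertical below 0.08 rad and x of stone_1 in the frame of pan_centre between -0.065 and 0.065 m and y of stone_1 in the frame of pan_centre between -0.06 and 0.06 m and z of each of stone_1, stone_2, stone_3, stone_4 in the frame of pan_centre below 0.025 m and linear speed of each of stone_1, stone_2, stone_3, stone_4 below 0.03 m/s and x of stone_2 in the frame of pan_centre between -0.065 and 0.065 m and y of stone_2 in the frame of pan_centre between -0.06 and 0.06 m and x of stone_3 in the frame of pan_centre between -0.065 and 0.065 m and y of stone_3 in the frame of pan_centre between -0.06 and 0.06 m and x of stone_4 in the frame of pan_centre between -0.065 and 0.065 m and y of stone_4 in the frame of pan_centre between -0.06 and 0.06 m and value of joint barrel below 0.2 rad and linear speed of catch_pan below 0.02 m/s); the robot touches nothing.
It also fails if it takes over 72 s, if anything falls off the work surface, if the arm or the gripper's body presses on something with over 40 N, if the wrist force passes 120 N, or if a joint passes its speed limit or range.

## Working session

There is one attempt and no reset: what is moved stays moved. The work goes in short steps, Python scripts to look and compute and a tool call to move; the robot and the scene stay as the last step left them, time stands still between calls to the robot, and variables do not carry over. Pictures are saved under pics/ and viewed, and the job is handed in when it is done.

Besides the shell and the picture viewer there is one more tool, called after ">>>" as a command line: name --argument value ..., lists and objects as JSON in quotes. drive_tool: Moves the arm, as the interface text tells. Its arguments: {"type":"object","properties":{"steps":{"type":"array"},"newtons":{"type":"number"}},"required":["steps"]}

```bash
mkdir -p pics
cat > h.py <<'E'
import numpy as np, cv2
from cell import ctrl, optics
def save(n,p): cv2.imwrite('pics/'+n+'.png', p['img'][:,:,::-1])
def pts(p,uv,d=None):
    uv=np.atleast_2d(np.asarray(uv,float)); K=p['mtx']
    if d is None: d=p['depth'][uv[:,1].astype(int),uv[:,0].astype(int)]
    xd=(uv[:,0]-K[0,2])/K[0,0]; yd=(uv[:,1]-K[1,2])/K[1,1]
    x,y=xd.copy(),yd.copy()
    for _ in range(20):
        s=1+p['k1']*(x*x+y*y); x,y=xd/s,yd/s
    P=np.stack([x*d,-y*d,-d,np.ones_like(x)])
    return (p['pose']@P)[:3].T
def cloud(p,mask):
    v,u=np.nonzero(mask&(p['depth']>0)); return pts(p,np.stack([u,v],1))
E
python3 - <<'E'
from h import *
print(ctrl.observe())
for n in('side','top'):
    p=optics.grab_frame(n); save(n+'0',p); print(n,p['shot'],p['mtx'],p['k1'],p['pose'])
    for t in ['pan_grip','pan_centre','bay_home','bay_mouth','chute_edge','lever_grip','pivot_hinge','barrel','stone_1']:
        try:
            r=optics.recognise(t,p); print(t,[(q['at'],round(q['score'],2),pts(p,q['at']).round(3).tolist()) for q in r])
        except Exception as e: print(t,e)
E
```

```text
{'time': 0.0, 'qpos': array([-1.30809558e+00,  2.45804212e-01,  1.55897274e+00, -5.94368900e-06,
        1.33867958e+00, -1.74114740e-01]), 'dq': array([ 0.00081448, -0.00093623, -0.00042464,  0.001871  ,  0.00044015,
        0.00108995]), 'joint_efforts': array([-1.95014756e-03, -4.15833700e+01, -3.14605165e+01,  6.83153118e-02,
        3.31153872e-02, -1.34963279e-04]), 'tcp_pos': array([ 0.27482841, -0.58839965,  0.20437385]), 'ee_rot': array([-1.74180908,  1.56893244,  1.83660043]), 'contact_force': array([-0.98947098,  0.23987908,  0.09164787]), 'wrist_torque': array([-0.02049725,  0.03280618,  0.01866277]), 'opening': 0.09431369023449131}
side 1 [[418.22681737   0.         314.86230377]
 [  0.         418.22681737 200.75391617]
 [  0.           0.           1.        ]] -0.01657909586929226 [[-0.06627413  0.83736948 -0.54260491 -0.11990677]
 [-0.99772312 -0.06242773  0.02552161  0.10439419]
 [-0.01250257  0.54306089  0.83960024  1.17289513]
 [ 0.          0.          0.          1.        ]]
pan_grip [([387.2, 255.0], 0.68, [[0.424, -0.14, -0.001]])]
pan_centre [([387.8, 251.4]
[... 800 characters left out ...]
[[0.447, 0.273, 0.193]])]
pan_centre [([392.2, 217.3], 0.77, [[0.457, -0.119, 0.006]])]
bay_home [([243.7, 216.7], 0.89, [[0.451, 0.274, 0.185]])]
bay_mouth [([242.6, 216.2], 0.56, [[0.453, 0.277, 0.184]])]
chute_edge [([241.0, 218.4], 0.58, [[0.447, 0.281, 0.183]])]
lever_grip [([236.8, 220.2], 0.72, [[0.443, 0.291, 0.185]]), ([221.9, 213.8], 0.58, [[0.458, 0.324, 0.205]])]
pivot_hinge [([242.2, 217.5], 0.95, [[0.312, 0.063, 1.472]])]
barrel [([222.1, 213.4], 0.74, [[0.46, 0.326, 0.194]])]
stone_1 [([226.3, 223.4], 0.55, [[0.435, 0.315, 0.196]]), ([243.2, 223.8], 0.53, [[0.433, 0.274, 0.188]]), ([233.5, 214.6], 0.4, [[0.456, 0.297, 0.196]]), ([392.1, 216.1], 0.28, [[0.461, -0.119, 0.006]])]
```

View pics/side0.png

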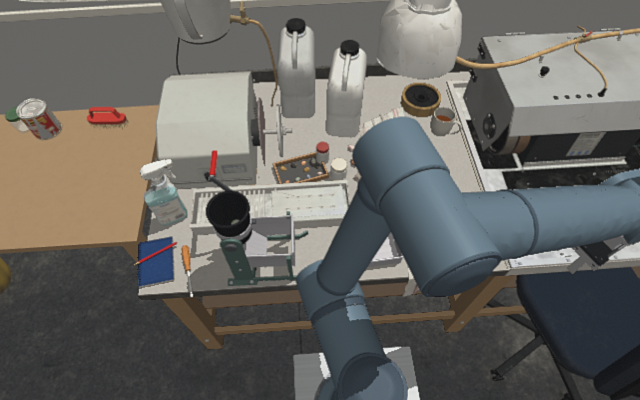

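View pics/top0.png

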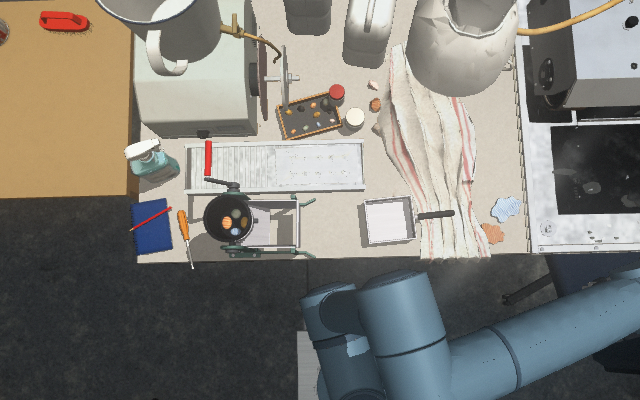

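Run:
```python
from h import *
p=optics.grab_frame('top')
c=p['img'][130:280,180:470]; cv2.imwrite('pics/crop1.png',cv2.resize(c[:,:,::-1],None,fx=2.75,fy=2.75,interpolation=cv2.INTER_CUBIC))
np.save('top.npy',p,allow_pickle=True)
for t in ['pan_centre','bay_home','barrel','pan_grip','lever_grip']:
    for r in optics.silhouettes(t,p)[:2]:
        m=r['mask']; P=cloud(p,m); print(t,r['score'],m.sum(),r['at'],P.min(0).round(3),P.max(0).round(3))
        print(cv2.minAreaRect(np.argwhere(m)[:,::-1].astype(np.float32)))
```

```text
pan_centre 0.64 2403 [393.1, 217.9] [ 0.384 -0.283 -0.01 ] [ 0.516 -0.038  0.053]
((409.1164855957031, 216.85617065429688), (44.43869400024414, 88.30162048339844), 83.9909896850586)
pan_centre 0.4 70 [243.1, 221.4] [0.415 0.247 0.18 ] [0.451 0.283 0.3  ]
((243.5, 222.0), (10.0, 7.0), 90.0)
bay_home 0.97 4451 [244.6, 218.1] [ 0.353  0.104 -0.008] [0.615 0.418 0.322]
((258.0, 199.5), (117.0, 110.0), 90.0)
barrel 0.83 2134 [223.6, 214.2] [ 0.381  0.233 -0.003] [0.617 0.421 0.322]
((216.19595336914062, 194.74209594726562), (104.91055297851562, 50.38450622558594), 62.78388977050781)
pan_grip 0.71 2467 [393.2, 215.0] [ 0.384 -0.287 -0.01 ] [ 0.516 -0.038  0.053]
((409.548828125, 217.3052978515625), (45.515724182128906, 89.52226257324219), 84.0938491821289)
lever_grip 0.77 2088 [221.9, 209.3] [ 0.381  0.233 -0.003] [0.7   0.414 0.322]
((215.77334594726562, 194.60874938964844), (105.31175231933594, 49.19068145751953), 61.50436782836914)
lever_grip 0.23 4637 [243.2, 217.6] [ 0.351  0.098 -0.008] [0.675 0.421 0.322]
((259.0, 199.5), (117.0, 112.0), 90.0)
```

View pics/crop1.png

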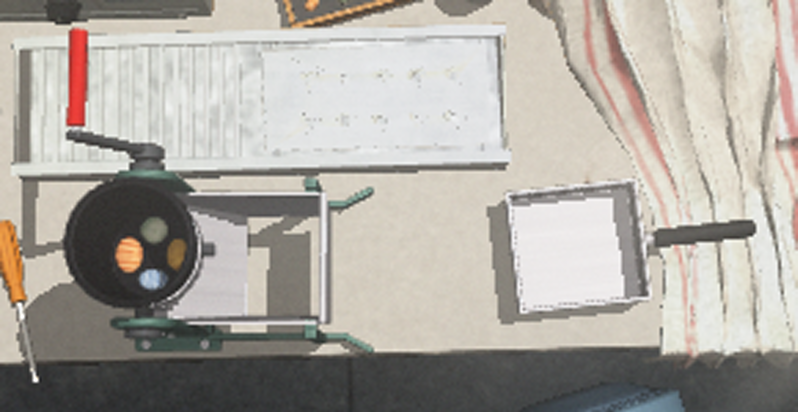

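```bash
cat >> h.py <<'E'
def atz(p,uv,z):
    a=pts(p,uv,np.ones(len(np.atleast_2d(uv)))); c=p['pose'][:3,3]; d=a-c
    z=np.broadcast_to(z,len(a)); return c+d*((z-c[2])/d[:,2])[:,None]
def crop(c,o,f): return np.asarray(c,float)/f-0.5+0.5/f+np.asarray(o)
E
python3 - <<'E'
from h import *
p=np.load('top.npy',allow_pickle=True).item()
C=lambda c: crop(c,(180,130),2.75)
r=atz(p,C([(507,193),(636,181),(650,299),(520,312)]),.042); print('pan',r.round(4),r.mean(0))
print(np.linalg.norm(r-np.roll(r,-1,0),axis=1))
h=atz(p,C([(655,239),(754,228)]),.041); print('handle',h.round(4))
print('angles',[np.degrees(np.arctan2(*(a-b)[[1,0]])) for a,b in((r[0],r[1]),(r[3],r[2]),(r[0],r[3]),(r[1],r[2]),(h[0],h[1]))])
print('rail tips',atz(p,C([(371,190),(371,349),(330,205),(318,334)]),.02).round(4))
print('chute wall',atz(p,C([(324,192),(325,323)]),.165).round(4))
for uv in C([(324,192),(325,323),(324,260)]): print(pts(p,uv.round()))
u=C([(78,30),(77,125),(77,50),(77,80),(77,110)]).round(); print('lever',pts(p,u).round(4)); 
print(atz(p,C([(78,30),(76,125)]),.316).round(4))
E
```

```text
pan [[ 0.5045 -0.0387  0.042 ]
 [ 0.5131 -0.1692  0.042 ]
 [ 0.3938 -0.1772  0.042 ]
 [ 0.3843 -0.0471  0.042 ]] [ 0.44893137 -0.1080607   0.042     ]
[0.13084502 0.1196097  0.13041452 0.12057823]
handle [[ 0.4539 -0.1855  0.041 ]
 [ 0.4623 -0.2851  0.041 ]]
angles [np.float64(93.76873573497735), np.float64(94.19369483100719), np.float64(4.038440306810922), np.float64(3.8326871363669444), np.float64(94.81287941051346)]
rail tips [[0.5145 0.0993 0.02  ]
 [0.352  0.1032 0.02  ]
 [0.5001 0.1418 0.02  ]
 [0.3685 0.1567 0.02  ]]
chute wall [[0.4937 0.1393 0.165 ]
 [0.3727 0.1407 0.165 ]]
[[0.4924727  0.13807794 0.16399868]]
[[3.80717169e-01 1.50118564e-01 7.53034130e-05]]
[[0.43065219 0.13896326 0.16931936]]
lever [[0.6142 0.3337 0.3154]
 [0.5351 0.3337 0.3137]
 [0.5977 0.3336 0.3157]
 [0.5725 0.3341 0.313 ]
 [0.5462 0.3332 0.3164]]
[[0.6151 0.3335 0.316 ]
 [0.5344 0.3348 0.316 ]]
```

Run:
```python
from h import *
p=np.load('top.npy',allow_pickle=True).item()
P=cloud(p,np.ones((400,640),bool))
def hm(x0,x1,y0,y1,s):
    xs=np.arange(x0,x1,s)[::-1]; ys=np.arange(y0,y1,s)[::-1]
    print('x\\y  ',' '.join('%4d'%round(y*1000) for y in ys))
    for x in xs:
        print('%4d: '%round(x*1000),' '.join((lambda q:'%4d'%round(q.max()*1000) if len(q) else '   .')(P[(abs(P[:,0]-x)<s/2)&(abs(P[:,1]-y)<s/2),2]) for y in ys))
hm(.36,.56,-.36,0,.02)
hm(.34,1.0,0.05,.5,.03)
```

```text
x\y    -20  -40  -60  -80 -100 -120 -140 -160 -180 -200 -220 -240 -260 -280 -300 -320 -340 -360
 560:    46   56    8    5    6   10   22   34   55   54   67   58   72   64   71   57   56    7
 540:    57   58    7    6    8    6   10   26   29   43   53   55   59   59   62   44   56    7
 520:     7    6    7    6   43   44   50   52   24   38   38   46   41   50   53   30   29   10
 500:     8   47   47   48   49   47   45   49   46   20   36   37   34   37   37   28   25    7
 480:     6   48    8   11    9   10   11   48   46   19   28   29   39   35   37   33   26    9
 460:     9   49   10   10   10   12   14   48   49   46   47   47   49   48   34   33   26   10
 440:     6   46    9   12   12   10    9   36   47   44   36   22   30   27   21   32   22   11
 420:     4   51   12   10   10   11   12    9   46   17   25   22   27   28   24   29   23   15
 400:     8   53   11   11   44   48   47   49   49   13   21   22   24   25   28   27   20   14
 380:     8   46   46   48   47   44    5    9    6   12   22   20   25   23   21   25   19   15
 360:     6    7    7    8    8   
[... 1362 characters left out ...]
  52
 550:     7   60   59   61   60  322  320   61   59   61   60   59   58   59   60   58
 520:    20    8   57   55   53  318  318  269   41   58   56  156  155   60   51   42
 490:    25   28   10    5    .    .  306  304  308  156  156  161  170   26    7    9
 460:    24   29    8   11    .  305  305  199  306  303    9    8  171    9    7    9
 430:    20   27    7    6    1  305  288  200  301  303    9    8  169    9    8    9
 400:    18   26    8    6    7  303  306  307  305  305    8    9  169   10   10   10
 370:    13   18   18   10    9   14  301  303  253  160  160  160  167   23   10   10
 340:     8    7   22    8    5    5    7    5    6    8   10    6    5   21    5    8
```

```bash
cat >> h.py <<'E'
from scipy.spatial.transform import Rotation as R
def st():
    s=ctrl.observe(); M=R.from_euler('xyz',s['ee_rot']).as_matrix()
    print('t',round(s['time'],2),'tcp',s['tcp_pos'].round(4),'F',s['contact_force'].round(1),'T',s['wrist_torque'].round(2),'open',round(s['opening'],4),'q',s['qpos'].round(2))
    print('tool x',M[:,0].round(3),'y',M[:,1].round(3),'yawY deg',np.degrees(np.arctan2(M[1,1],M[0,1])).round(2))
    return s
E
python3 -c "
from h import *
st()"
```

```text
t 1.3 tcp [ 0.275  -0.589   0.2055] F [ 0.5  0.2 -0.6] T [-0.03 -0.02 -0.02] open 0.0941 q [-1.31  0.25  1.56 -0.    1.34 -0.17]
tool x [-0. -0. -1.] y [ 0.423 -0.906  0.   ] yawY deg -64.97
```

>>> drive_tool --steps '[1.84, 3.36, 0, 0, 0, 0.12, -0.1, 3.68, 6.72, 0, 0, 0, 0.24, -0.1, 5.5, 10.1, 0, 0, 0, 0.36, -0.1, 7.4, 13.4, 0, 0, 0, 0.48, -0.1, 9.2, 16.8, 0, 0, 0, 0.6, -0.1]' --newtons 40

```text
time: 1.72
tcp_pos: [0.3676, -0.4195, 0.2055]
ee_rot: [1.411, 1.57, -0.689]
contact_force: [1.0, -0.3, 0.1]
opening: 0.064
```

```bash
python3 -c "
from h import *
st()"
```

```text
t 1.72 tcp [ 0.3676 -0.4195  0.2055] F [ 1.  -0.3  0.1] T [-0.03 -0.07  0.02] open 0.064 q [-1.05  0.03  1.8   0.    1.32 -0.53]
tool x [ 0. -0. -1.] y [ 0.863 -0.504  0.   ] yawY deg -30.29
```

>>> drive_tool --steps '[1.8, 3.3, 0, 0, 0, 0.12, -0.1, 3.7, 6.7, -1, 0, 0, 0.24, -0.1, 5.5, 10.0, -2, 0, 0, 0.36, -0.1, 7.4, 13.4, -4, 0, 0, 0.48, -0.1, 9.2, 16.7, -6, 0, 0, 0.6, -0.1]'

```text
time: 2.13
tcp_pos: [0.4595, -0.2536, 0.1475]
ee_rot: [0.862, 1.568, -0.632]
contact_force: [1.0, 0.2, 0.5]
opening: 0.0421
```

Run:
```python
from h import *
st()
for n in ('top','side'):
    p=optics.grab_frame(n); c=p['img'][150:270,330:480] if n=='top' else p['img'][180:330,320:480]; cv2.imwrite(f'pics/{n}2.png',cv2.resize(c[:,:,::-1],None,fx=4,fy=4,interpolation=cv2.INTER_CUBIC))
```

```text
t 2.13 tcp [ 0.4595 -0.2536  0.1475] F [1.  0.2 0.5] T [-0.05 -0.12  0.  ] open 0.0421 q [-0.72  0.01  1.93  0.    1.2  -0.8 ]
tool x [ 0.003 -0.002 -1.   ] y [0.997 0.077 0.002] yawY deg 4.43
```

View pics/top2.png

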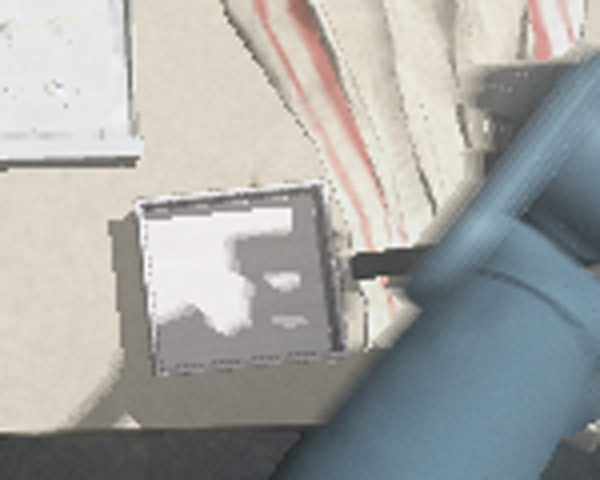

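View pics/side2.png

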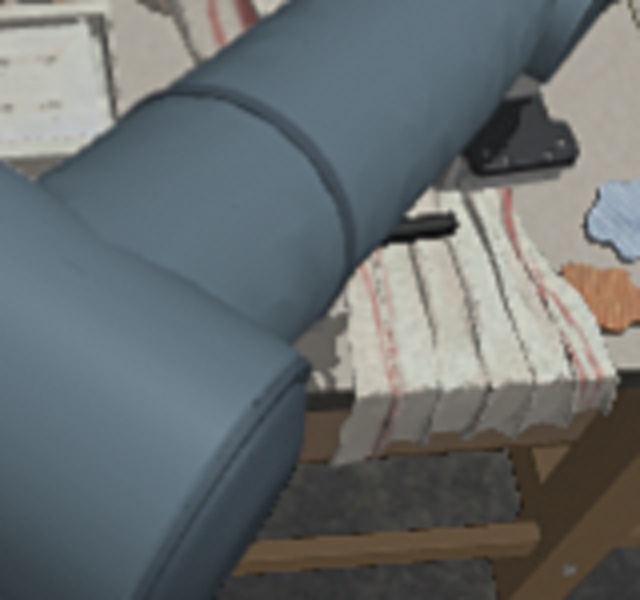

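>>> drive_tool --steps '[0, 0.1, -3, 0, 0, 0, -0.1, 0, 0.1, -6, 0, 0, 0, -0.1, 0, 0.1, -8, 0, 0, 0, -0.1, 0, 0.1, -9.5, 0, 0, 0, -0.1, 0, 0.1, -10, 0, 0, 0, -0.1]'

```text
time: 2.65
tcp_pos: [0.4566, -0.2479, 0.0413]
ee_rot: [-2.457, 1.561, 2.333]
contact_force: [0.6, 0.9, 0.1]
opening: 0.0422
```

>>> drive_tool --steps '[0, 0, -1, 0, 0, 0, -0.1, 0, 0, -2, 0, 0, 0, -0.1, 0, 0, -2.8, 0, 0, 0, -0.1, 0, 0, -3.3, 0, 0, 0, -0.1, 0, 0, -3.3, 0, 0, 0, -0.1]'

```text
time: 3.07
tcp_pos: [0.4561, -0.2476, 0.0074]
ee_rot: [-2.442, 1.559, 2.348]
contact_force: [-0.8, 0.3, -0.2]
opening: 0.0423
```

```bash
python3 -c "
from h import *
st()"
```

```text
t 3.07 tcp [ 0.4561 -0.2476  0.0074] F [-0.8  0.3 -0.2] T [ 0.01 -0.05  0.03] open 0.0423 q [-0.72  0.23  1.99  0.    0.94 -0.79]
tool x [-0.008  0.008 -1.   ] y [ 0.997  0.078 -0.008] yawY deg 4.45
```

>>> drive_tool --steps '[0.2, -0.3, 0.4, 0, 0, 0, -0.1, 0.2, -0.3, 0.4, 0, 0, 0, -0.8, 0.2, -0.3, 0.4, 0, 0, 0, -1, 0.2, -0.3, 0.4, 0, 0, 0, -1, 0.2, -0.3, 0.4, 0, 0, 0, -1]'

```text
time: 3.48
tcp_pos: [0.4584, -0.2508, 0.0118]
ee_rot: [-2.463, 1.56, 2.327]
contact_force: [1.3, 0.4, 0.2]
opening: 0.0191
```

```bash
python3 -c "
from h import *
st()"
```

```text
t 3.48 tcp [ 0.4584 -0.2508  0.0118] F [1.3 0.4 0.2] T [-0.05 -0.23  0.02] open 0.0191 q [-0.72  0.23  1.98  0.    0.95 -0.8 ]
tool x [-0.007  0.008 -1.   ] y [ 0.997  0.078 -0.007] yawY deg 4.45
```

>>> drive_tool --steps '[0, 0, 0, 0, 0, 0, -1, -0.3, 1, 0, 0, 0, -0.01, -1, -0.8, 2.5, 0, 0, 0, -0.03, -1, -1.4, 4.5, 0, 0, 0, -0.05, -1, -2.0, 6.5, 0, 0, 0, -0.07, -1]'

```text
time: 3.9
tcp_pos: [0.4381, -0.185, 0.0119]
ee_rot: [-2.463, 1.561, 2.255]
contact_force: [0.8, -1.1, -0.3]
opening: 0.0181
```

```bash
python3 -c "
from h import *
st()"
```

```text
t 3.9 tcp [ 0.4381 -0.185   0.0119] F [ 0.8 -1.1 -0.3] T [-0.32 -0.37 -0.17] open 0.0181 q [-0.64  0.13  2.1   0.    0.93 -0.65]
tool x [-0.006  0.008 -1.   ] y [ 1.     0.005 -0.006] yawY deg 0.31
```

Moving well; now align in front of the mouth.

>>> drive_tool --steps '[-0.4, 1.4, 0, 0, 0, -0.01, -1, -0.7, 2.8, 0, 0, 0, -0.02, -1, -0.9, 4.2, 0, 0, 0, -0.021, -1, -0.9, 4.2, 0, 0, 0, -0.021, -1]'

```text
time: 4.23
tcp_pos: [0.4284, -0.1405, 0.0118]
ee_rot: [-2.529, 1.56, 2.169]
contact_force: [0.4, 1.8, 2.1]
opening: 0.0178
```

Run:
```python
from h import *
st()
p=optics.grab_frame('top'); np.save('top3.npy',p,allow_pickle=True)
c=p['img'][170:270,230:430]; cv2.imwrite('pics/top3.png',cv2.resize(c[:,:,::-1],None,fx=4,fy=4,interpolation=cv2.INTER_CUBIC))
```

```text
t 4.23 tcp [ 0.4284 -0.1405  0.0118] F [0.4 1.8 2.1] T [ 0.32 -0.37  0.19] open 0.0178 q [-0.57  0.07  2.16  0.01  0.92 -0.56]
tool x [-0.006  0.009 -1.   ] y [ 1.    -0.014 -0.006] yawY deg -0.81
```

View pics/top3.png

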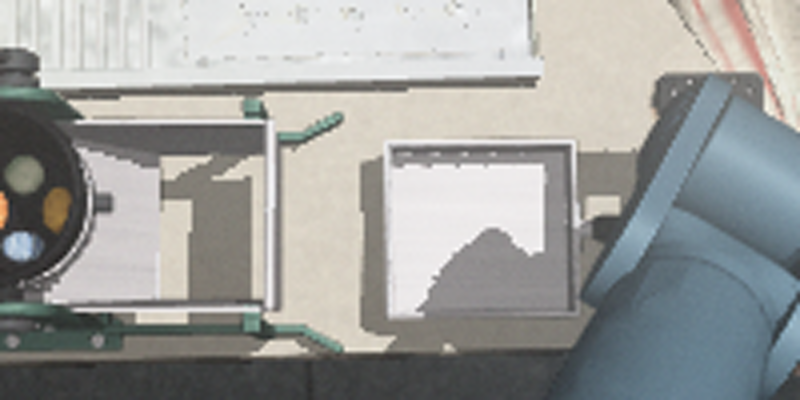

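Run:
```python
from h import *
p=np.load('top3.npy',allow_pickle=True).item()
C=lambda c: crop(c,(230,170),4)
r=atz(p,C([(384,142),(577,142),(580,317),(386,317)]),.042); print(r.round(4),r.mean(0))
print([np.degrees(np.arctan2(*(a-b)[[1,0]])) for a,b in((r[0],r[1]),(r[3],r[2]),(r[0],r[3]),(r[1],r[2]))])
t=atz(p,C([(340,117),(342,350)]),.02);print('tips',t.round(4),t.mean(0))
w=atz(p,C([(270,120),(274,309)]),.165);print('wall',w.round(4),w.mean(0))
print('inner rail', atz(p,C([(300,132),(300,333)]),.02).round(4))
```

```text
[[ 0.4928  0.0685  0.042 ]
 [ 0.489  -0.0653  0.042 ]
 [ 0.3681 -0.0626  0.042 ]
 [ 0.3716  0.0704  0.042 ]] [0.43039142 0.00275524 0.042     ]
[np.float64(88.41345322535678), np.float64(88.5065337273424), np.float64(-0.8941530785947922), np.float64(-1.3144958906082322)]
tips [[0.5142 0.0992 0.02  ]
 [0.3505 0.1018 0.02  ]] [0.43232908 0.10049682 0.02      ]
wall [[0.4934 0.1402 0.165 ]
 [0.3734 0.14   0.165 ]] [0.43335817 0.1401288  0.165     ]
inner rail [[0.5043 0.1278 0.02  ]
 [0.363  0.1308 0.02  ]]
```

>>> drive_tool --steps '[0.04, 2, 0, 0, 0, 0, -1, 0.08, 4, 0, 0, 0, 0, -1, 0.12, 6, 0, 0, 0, 0, -1, 0.15, 8, 0, 0, 0, 0, -1, 0.18, 10, 0, 0, 0, 0, -1]'

```text
time: 4.7
tcp_pos: [0.4307, -0.0414, 0.0119]
ee_rot: [-2.443, 1.561, 2.255]
contact_force: [-0.7, -0.9, 0.4]
opening: 0.0176
```

>>> drive_tool --steps '[0.03, 1.5, 0, 0, 0, 0, -1, 0.06, 3, 0, 0, 0, 0, -1, 0.09, 4.5, 0, 0, 0, 0, -1, 0.12, 6, 0, 0, 0, 0, -1, 0.12, 6, 0, 0, 0, 0, -1]'

```text
time: 5.12
tcp_pos: [0.4322, 0.0198, 0.0119]
ee_rot: [-2.506, 1.56, 2.194]
contact_force: [0.9, 1.1, 0.2]
opening: 0.0176
```

Run:
```python
from h import *
st()
p=optics.grab_frame('top'); np.save('top4.npy',p,allow_pickle=True)
c=p['img'][170:270,180:380]; cv2.imwrite('pics/top4.png',cv2.resize(c[:,:,::-1],None,fx=4,fy=4,interpolation=cv2.INTER_CUBIC))
```

```text
t 5.12 tcp [0.4322 0.0198 0.0119] F [0.9 1.1 0.2] T [ 0.18 -0.42  0.04] open 0.0176 q [-0.22  0.03  2.21  0.01  0.92 -0.22]
tool x [-0.006  0.008 -1.   ] y [ 1.    -0.012 -0.006] yawY deg -0.69
```

View pics/top4.png

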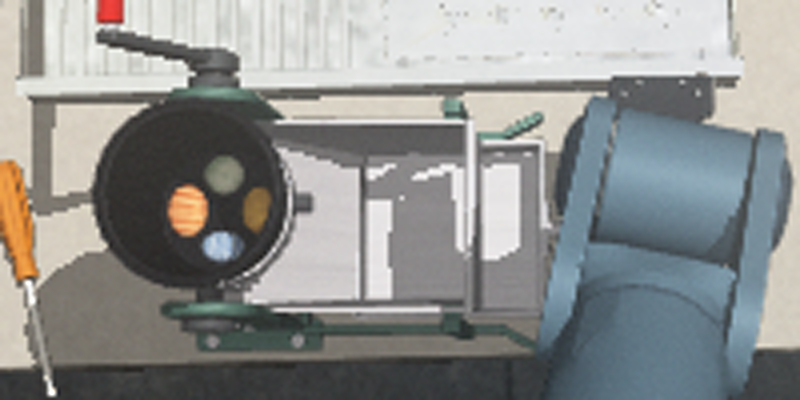

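>>> drive_tool --steps '[0.01, 0.7, 0, 0, 0, 0, -1, 0.02, 1.4, 0, 0, 0, 0, -1, 0.03, 2.0, 0, 0, 0, 0, -1, 0.04, 2.5, 0, 0, 0, 0, -1, 0.04, 2.5, 0, 0, 0, 0, -1]'

```text
time: 5.58
tcp_pos: [0.4326, 0.0447, 0.0119]
ee_rot: [-2.512, 1.56, 2.189]
contact_force: [0.9, 1.6, -0.7]
opening: 0.0172
```

>>> drive_tool --steps '[0, 0.2, 0, 0, 0, 0, -1, 0, 0.4, 0, 0, 0, 0, -1]'

```text
time: 5.75
tcp_pos: [0.4327, 0.0487, 0.0119]
ee_rot: [-2.486, 1.561, 2.215]
contact_force: [-0.0, -2.6, -0.9]
opening: 0.0179
```

>>> drive_tool --steps '[0, 0.2, 0, 0, 0, 0, -1, 0, 0.4, 0, 0, 0, 0, -1]'

```text
time: 5.92
tcp_pos: [0.4326, 0.0506, 0.012]
ee_rot: [-1.901, 1.564, 2.802]
contact_force: [-3.0, -21.3, 1.8]
opening: 0.0178
```

>>> drive_tool --steps '[0, -0.05, 0, 0, 0, 0, -1, 0, -0.05, 0, 0, 0, 0, -0.1, 0, -0.05, 0, 0, 0, 0, -0.1, 0, -0.05, 0, 0, 0, 0, -0.1]'

```text
time: 6.25
tcp_pos: [0.4323, 0.0503, 0.0119]
ee_rot: [-1.918, 1.563, 2.785]
contact_force: [-0.7, -0.1, 0.9]
opening: 0.0345
```

>>> drive_tool --steps '[0, 0, 2, 0, 0, 0, -0.1, 0, 0, 5, 0, 0, 0, -0.1, 0, -3, 8.5, 0, 0, 0, -0.1, 0, -5, 12, 0, 0, 0, -0.1, 0, -8, 15, 0, 0, 0, -0.1]'

```text
time: 6.67
tcp_pos: [0.4322, -0.027, 0.1614]
ee_rot: [-1.999, 1.564, 2.707]
contact_force: [0.7, -0.3, -1.1]
opening: 0.0422
```

Run:
```python
from h import *
st()
p=optics.grab_frame('top'); np.save('top5.npy',p,allow_pickle=True)
c=p['img'][170:270,180:380]; cv2.imwrite('pics/top5.png',cv2.resize(c[:,:,::-1],None,fx=4,fy=4,interpolation=cv2.INTER_CUBIC))
```

```text
t 6.67 tcp [ 0.4322 -0.027   0.1614] F [ 0.7 -0.3 -1.1] T [-0.03 -0.14 -0.01] open 0.0422 q [-0.33 -0.24  2.13  0.    1.26 -0.32]
tool x [-0.006  0.003 -1.   ] y [ 1.    -0.006 -0.006] yawY deg -0.37
```

View pics/top5.png

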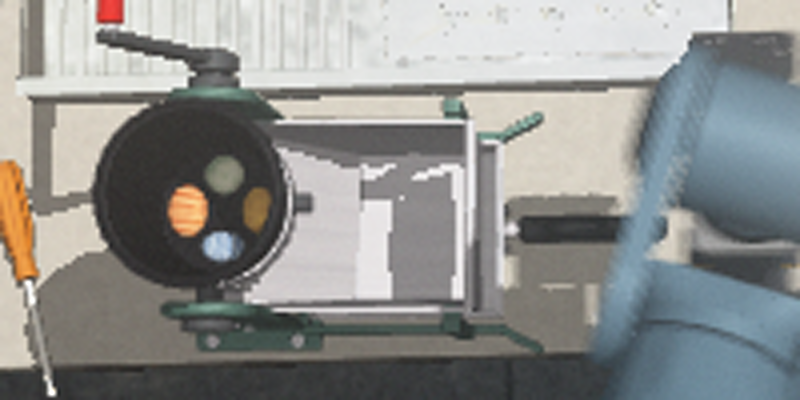

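Run:
```python
from h import *
p=np.load('top5.npy',allow_pickle=True).item()
C=lambda c: crop(c,(180,170),4)
r=atz(p,C([(502,140),(505,317)]),.042); print(r.round(4),r.mean(0), 'centre y',r.mean(0)[1]+.065)
print('handle mid',atz(p,C([(560,229)]),.041))
```

```text
[[0.4957 0.1255 0.042 ]
 [0.3731 0.1261 0.042 ]] [0.4344014  0.12578501 0.042     ] centre y 0.19078500920714064
handle mid [[0.43272128 0.08674673 0.041     ]]
```

Run:
```python
import numpy as np
D=[(.275,-.589,.2055,.2458,1.55897),(.3676,-.4195,.2055,.03,1.80),(.4595,-.2536,.1475,.01,1.93),(.4561,-.2476,.0074,.23,1.99),(.4381,-.185,.0119,.13,2.10),(.4284,-.1405,.0118,.07,2.16),(.4322,.0198,.0119,.03,2.21),(.4322,-.027,.1614,-.24,2.13)]
A=[];b=[]
for x,y,z,q2,q3 in D:
    r=np.sqrt(x*x+y*y-.113**2)
    A+= [[np.sin(q2),np.sin(q2+q3),1,0],[np.cos(q2),np.cos(q2+q3),0,1]]; b+=[r,z]
s,res,_,_=np.linalg.lstsq(np.array(A),np.array(b),rcond=None); print(s,res)
L1,L2,r0,zz=s
from scipy.optimize import fsolve
for x,y,z in[(.585,.334,.42),(.585,.334,.36),(.585,.334,.289),(.575,.206,.19),(.585,.29,.40)]:
    r=np.sqrt(x*x+y*y-.113**2)
    q=fsolve(lambda q:[r0+L1*np.sin(q[0])+L2*np.sin(q[0]+q[1])-r, zz+L1*np.cos(q[0])+L2*np.cos(q[0]+q[1])-z],[0,1.8])
    print((x,y,z),q,'elbow r,z-rel',r0+L1*np.sin(q[0]),zz+L1*np.cos(q[0]),'q1',np.arctan2(y,x)-np.arcsin(.113/np.hypot(x,y)))
```

```text
[ 0.40125246  0.56715329 -0.02787851 -0.04490898] [0.00132733]
(0.585, 0.334, 0.42) [0.33345496 1.0855502 ] elbow r,z-rel 0.1034552852409239 0.33424134943369993 q1 0.35023381234597883
(0.585, 0.334, 0.36) [0.31760758 1.21134473] elbow r,z-rel 0.09743050469396031 0.33627495055158596 q1 0.35023381234597883
(0.585, 0.334, 0.289) [0.3213816  1.33202483] elbow r,z-rel 0.09886820485023237 0.33579931824275117 q1 0.35023381234597883
(0.575, 0.206, 0.19) [0.20913458 1.64324827] elbow r,z-rel 0.05542688341319321 0.3476005733052791 q1 0.15793598921868002
(0.585, 0.29, 0.4) [0.26940166 1.19872079] elbow r,z-rel 0.07891672948702273 0.341870433710883 q1 0.2862826698743797
```

Run:
```python
from h import *
for n in('side','top'):
    p=optics.grab_frame(n); P=cloud(p,np.ones((400,640),bool))
    s=P[(P[:,2]>.3)&(P[:,0]>.53)&(P[:,0]<1.0)&(P[:,1]>.1)&(P[:,1]<.5)]
    print(n,len(s),s.min(0).round(3),s.max(0).round(3))
    for y in np.arange(.14,.46,.04):
        q=s[(abs(s[:,1]-y)<.02)&(s[:,2]>.34)]
        if len(q): 
            i=q[:,0].argmin(); print(round(y,2),len(q),'minx',q[i].round(3),'minz',q[q[:,2].argmin()].round(3))
    if n=='side':
        save('side5',p)
```

```text
side 3140 [0.531 0.159 0.305] [0.815 0.378 0.738]
0.14 13 minx [0.762 0.16  0.466] minz [0.793 0.16  0.372]
0.18 210 minx [0.716 0.18  0.608] minz [0.801 0.168 0.34 ]
0.22 214 minx [0.709 0.213 0.651] minz [0.724 0.21  0.607]
0.26 813 minx [0.679 0.279 0.686] minz [0.701 0.277 0.588]
0.3 1170 minx [0.612 0.311 0.738] minz [0.693 0.296 0.588]
0.34 411 minx [0.617 0.32  0.733] minz [0.699 0.343 0.589]
0.38 133 minx [0.692 0.361 0.694] minz [0.72  0.369 0.599]
top 6554 [0.531 0.157 0.304] [0.813 0.387 0.796]
0.14 27 minx [0.75  0.16  0.506] minz [0.79  0.157 0.375]
0.18 133 minx [0.718 0.182 0.612] minz [0.801 0.169 0.347]
0.22 543 minx [0.701 0.24  0.776] minz [0.726 0.202 0.61 ]
0.26 1752 minx [0.666 0.28  0.791] minz [0.696 0.276 0.595]
0.3 1983 minx [0.615 0.303 0.737] minz [0.802 0.308 0.594]
0.34 821 minx [0.661 0.321 0.793] minz [0.788 0.352 0.593]
0.38 1031 minx [0.677 0.362 0.793] minz [0.77  0.365 0.595]
```

View pics/side5.png

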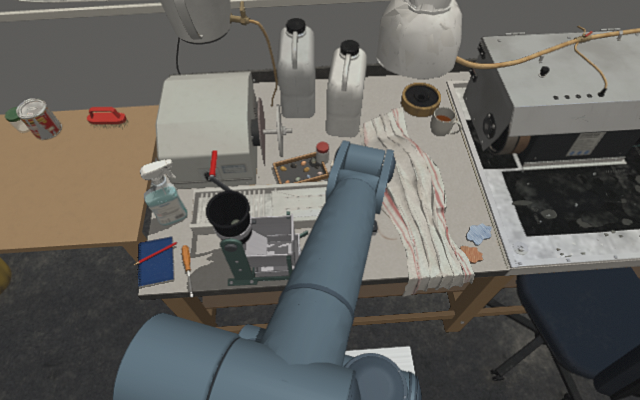

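Run:
```python
from h import *
s=st(); t=s['tcp_pos']
for n in('side','top'):
    p=optics.grab_frame(n); P=cloud(p,np.ones((400,640),bool))-t
    for dx in np.arange(-.14,.2,.02):
        q=P[(abs(P[:,0]-dx)<.01)&(abs(P[:,1])<.2)&(P[:,2]>-.06)]
        if len(q): print(n,'dx',round(dx,2),'zmax',q[:,2].max().round(3),'y',q[:,1].min().round(3),q[:,1].max().round(3), len(q))
```

```text
t 6.82 tcp [ 0.4341 -0.0288  0.162 ] F [-0.5  1.  -0.3] T [-0.02 -0.11  0.08] open 0.0423 q [-0.33 -0.24  2.13  0.    1.26 -0.32]
tool x [-0.002  0.001 -1.   ] y [ 1.    -0.012 -0.002] yawY deg -0.66
side dx -0.14 zmax 0.397 y -0.013 0.099 345
side dx -0.12 zmax 0.384 y -0.019 0.09 345
side dx -0.1 zmax 0.372 y -0.025 0.094 369
side dx -0.08 zmax 0.36 y -0.032 0.192 486
side dx -0.06 zmax 0.351 y -0.042 0.2 287
side dx -0.04 zmax 0.347 y -0.057 0.176 319
side dx -0.02 zmax 0.34 y -0.062 0.176 573
side dx 0.0 zmax 0.335 y -0.063 0.175 433
side dx 0.02 zmax 0.328 y -0.056 0.174 221
side dx 0.04 zmax 0.323 y 0.002 0.174 53
side dx 0.06 zmax 0.006 y 0.17 0.2 117
side dx 0.08 zmax -0.004 y 0.178 0.187 8
top dx -0.14 zmax 0.395 y -0.014 0.102 633
top dx -0.12 zmax 0.384 y -0.02 0.095 655
top dx -0.1 zmax 0.372 y -0.027 0.094 665
top dx -0.08 zmax 0.358 y -0.034 0.188 677
top dx -0.06 zmax 0.351 y -0.04 0.199 486
top dx -0.04 zmax 0.345 y -0.058 0.174 730
top dx -0.02 zmax 0.338 y -0.064 0.174 765
top dx 0.0 zmax 0.332 y -0.065 0.173 700
top dx 0.02 zmax 0.326 y -0.063 0.173 582
top dx 0.04 zmax 0.321 y -0.023 0.173 252
top dx 0.06 zmax 0.302 y -0.034 0.2 153
top dx 0.08 zmax 0.143 y -0.033 0.185 184
```

>>> drive_tool --steps '[1.5, 1.0, 1.5, 0, 0, 0.12, -0.1, 3.5, 2.0, 3.5, 0, 0, 0.24, 0.1, 5.5, 3.5, 6, 0, 0, 0.36, 0.3, 7.5, 5, 8.5, 0, 0, 0.48, 0.3, 9.5, 7, 11, 0, 0, 0.6, 0.3]'

```text
time: 7.33
tcp_pos: [0.5261, 0.0451, 0.2666]
ee_rot: [-2.068, 1.556, -3.041]
contact_force: [0.2, 0.2, -0.0]
opening: 0.0606
```

>>> drive_tool --steps '[1.5, 1.0, 1, 0, 0, 0.12, 0.3, 3, 2, 2, 0, 0, 0.24, 0.3, 4, 4, 2.5, 0, 0, 0.36, 0.3, 5, 6, 3, 0, 0, 0.48, 0.3, 5.5, 8, 3, 0, 0, 0.6, 0.3]'

```text
time: 7.75
tcp_pos: [0.5811, 0.1272, 0.2947]
ee_rot: [-2.192, 1.554, -2.557]
contact_force: [1.0, -0.3, 0.4]
opening: 0.0611
```

```bash
python3 -c "
from h import *
st()"
```

```text
t 7.75 tcp [0.5811 0.1272 0.2947] F [ 1.  -0.3  0.4] T [ 0.02 -0.18 -0.05] open 0.0611 q [ 0.03  0.07  1.59 -0.01  1.49 -1.18]
tool x [-0.014 -0.009 -1.   ] y [ 0.357  0.934 -0.014] yawY deg 69.06
```

>>> drive_tool --steps '[0.1, 1, 0.3, 0, 0, 0.12, 0.3, 0.3, 2, 0.6, 0, 0, 0.24, 0.3, 0.4, 3, 1, 0, 0, 0.35, 0.3, 0.4, 3, 1, 0, 0, 0.35, 0.3]'

```text
time: 8.08
tcp_pos: [0.5841, 0.1599, 0.3025]
ee_rot: [-2.36, 1.552, -2.37]
contact_force: [-0.5, 0.2, 0.5]
opening: 0.061
```

>>> drive_tool --steps '[0, 1.5, 1, 0.12, 0, 0, 0.3, 0, 3, 2, 0.24, 0, 0, 0.3, 0, 4.5, 3, 0.36, 0, 0, 0.3, 0, 6, 4, 0.48, 0, 0, 0.3, 0, 7.5, 5, 0.6, 0, 0, 0.3]'

```text
time: 8.5
tcp_pos: [0.5837, 0.2357, 0.352]
ee_rot: [1.607, 0.978, 1.598]
contact_force: [-0.5, -0.0, -1.0]
opening: 0.0609
```

Run:
```python
from h import *
st()
p=optics.grab_frame('side'); c=p['img'][0:300,100:460]; cv2.imwrite('pics/side6.png',cv2.resize(c[:,:,::-1],None,fx=2,fy=2))
p=optics.grab_frame('top'); c=p['img'][0:300,120:420]; cv2.imwrite('pics/top6.png',cv2.resize(c[:,:,::-1],None,fx=2,fy=2))
```

```text
t 8.5 tcp [0.5837 0.2357 0.352 ] F [-0.5 -0.  -1. ] T [-0.2  -0.14  0.01] open 0.0609 q [-0.06  0.05  1.6   0.59  1.56 -1.65]
tool x [-0.015  0.558 -0.829] y [0.013 0.83  0.558] yawY deg 89.07
```

View pics/side6.png

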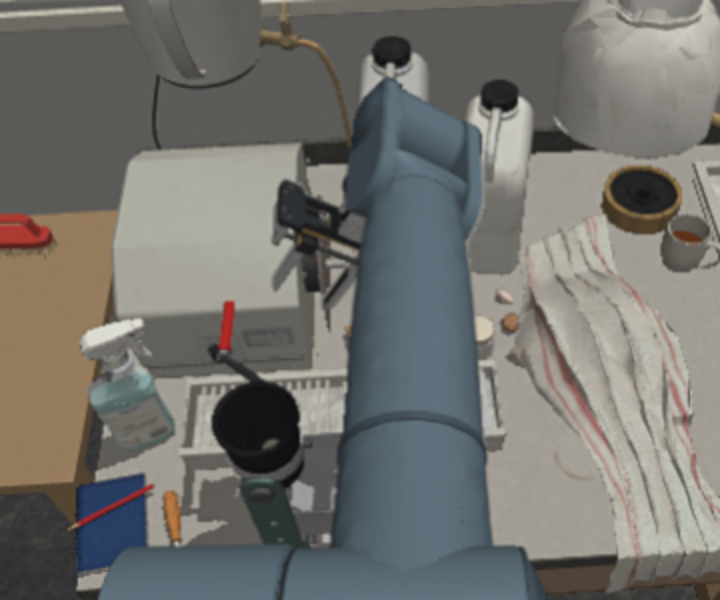

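View pics/top6.png

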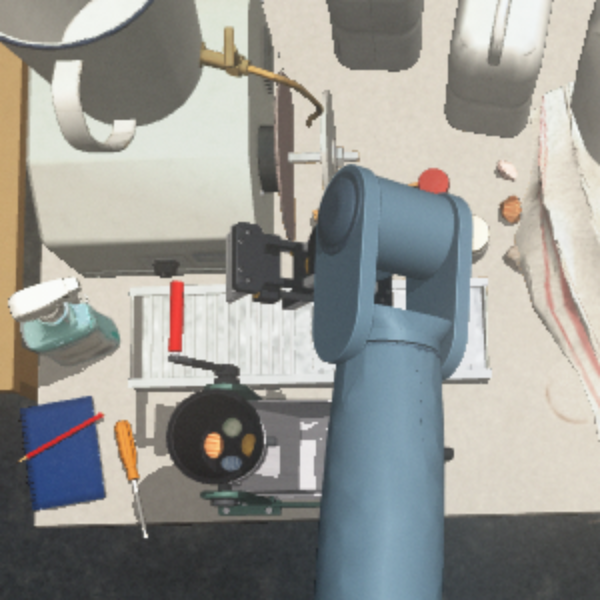

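>>> drive_tool --steps '[0.1, 2.2, 0.3, 0, 0, 0, 0.3, 0.1, 4.4, 0.5, 0, 0, 0, 0.3, 0.2, 6.4, 0.7, 0, 0, 0, 0.3, 0.2, 6.4, 0.7, 0, 0, 0, 0.3]'

```text
time: 8.93
tcp_pos: [0.5843, 0.3005, 0.3556]
ee_rot: [1.616, 0.986, 1.607]
contact_force: [-0.6, 0.4, 0.7]
opening: 0.061
```

>>> drive_tool --steps '[0, 1.1, -1.65, 0, 0, 0, 0.3, 0, 2.2, -3.3, 0, 0, 0, 0.3, 0, 3.3, -5.0, 0, 0, 0, 0.3, 0, 3.3, -5.0, 0, 0, 0, 0.3]'

```text
time: 9.27
tcp_pos: [0.5817, 0.334, 0.2999]
ee_rot: [1.633, 0.99, 1.622]
contact_force: [-0.1, 0.3, -0.7]
opening: 0.0611
```

Run:
```python
from h import *
s=st(); M=R.from_euler('xyz',s['ee_rot']).as_matrix(); print('need cm',((np.array([.585,.334,.308])+.019*M[:,0])-s['tcp_pos'])*100)
p=optics.grab_frame('side'); c=p['img'][120:270,160:330]; cv2.imwrite('pics/side7.png',cv2.resize(c[:,:,::-1],None,fx=4,fy=4,interpolation=cv2.INTER_CUBIC))
p=optics.grab_frame('top'); c=p['img'][110:230,180:320]; cv2.imwrite('pics/top7.png',cv2.resize(c[:,:,::-1],None,fx=4,fy=4,interpolation=cv2.INTER_CUBIC))
```

```text
t 9.27 tcp [0.5817 0.334  0.2999] F [-0.1  0.3 -0.7] T [-0.21 -0.17  0.02] open 0.0611 q [ 0.11  0.13  1.6   0.59  1.4  -1.55]
tool x [-0.028  0.548 -0.836] y [0.019 0.836 0.548] yawY deg 88.69
need cm [ 0.27836146  1.03993619 -0.78264072]
```

View pics/side7.png

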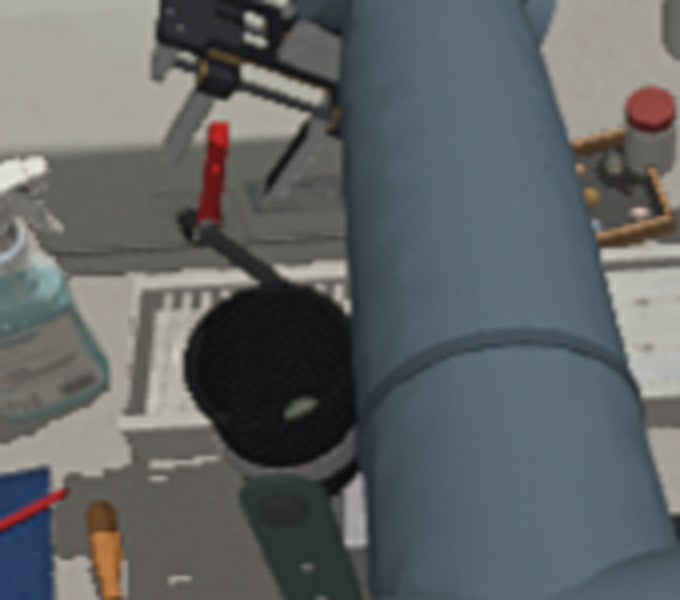

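View pics/top7.png

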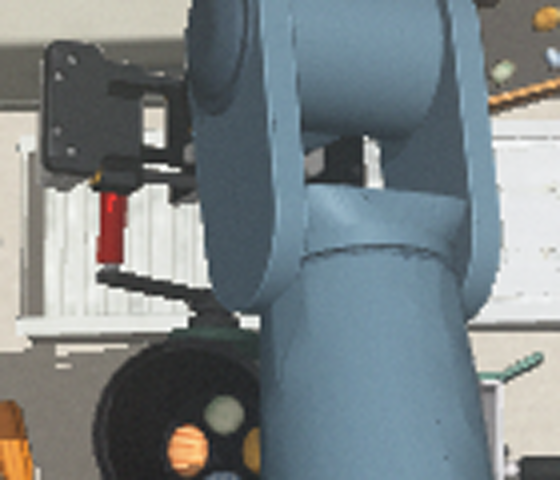

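>>> drive_tool --steps '[0.1, 0.6, -0.5, 0, 0, 0, 0.3, 0.2, 1.1, -0.9, 0, 0, 0, 0.3, 0.2, 1.1, -0.9, 0, 0, 0, 0.3]' --newtons 25

```text
time: 9.62
tcp_pos: [0.5856, 0.3445, 0.295]
ee_rot: [1.622, 0.988, 1.612]
contact_force: [-0.1, 0.2, 0.3]
opening: 0.0612
```

Run:
```python
from h import *
s=st(); M=R.from_euler('xyz',s['ee_rot']).as_matrix(); print('need cm',((np.array([.585,.334,.308])+.019*M[:,0])-s['tcp_pos'])*100)
p=optics.grab_frame('side'); c=p['img'][100:220,160:330]; cv2.imwrite('pics/side8.png',cv2.resize(c[:,:,::-1],None,fx=4,fy=4,interpolation=cv2.INTER_CUBIC))
```

```text
t 9.62 tcp [0.5856 0.3445 0.295 ] F [-0.1  0.2  0.3] T [-0.21 -0.12 -0.03] open 0.0612 q [ 0.13  0.15  1.59  0.59  1.38 -1.54]
tool x [-0.023  0.55  -0.835] y [0.017 0.835 0.549] yawY deg 88.84
need cm [-0.10515852 -0.00361575 -0.28554915]
```

View pics/side8.png

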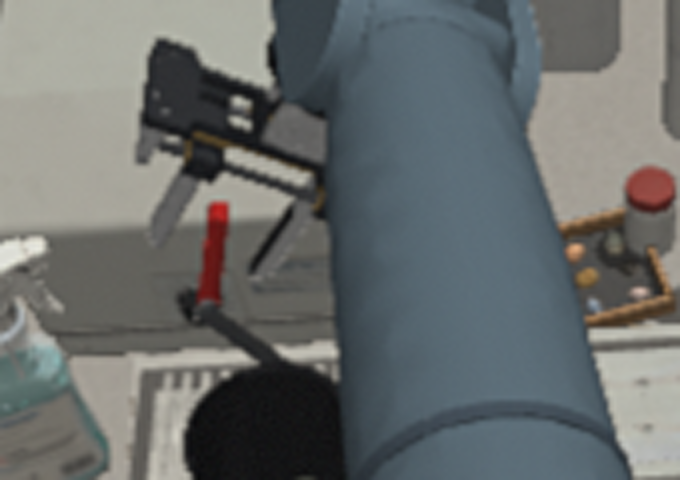

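>>> drive_tool --steps '[0, 0, -0.2, 0, 0, 0, -0.2, 0, 0, -0.2, 0, 0, 0, -1, 0, 0, -0.2, 0, 0, 0, -1, 0, 0, -0.2, 0, 0, 0, -1, 0, 0, -0.2, 0, 0, 0, -1]'

```text
time: 10.08
tcp_pos: [0.5857, 0.3442, 0.2934]
ee_rot: [1.621, 0.988, 1.611]
contact_force: [-0.3, 0.5, -0.6]
opening: 0.0312
```

```bash
cat >> h.py <<'E'
PY,PZ=0.289,0.230
def lev():
    s=st(); M=R.from_euler('xyz',s['ee_rot']).as_matrix(); g=s['tcp_pos']-.019*M[:,0]
    dy,dz=g[1]-PY,g[2]-PZ
    print('bar',g.round(4),'radius',np.hypot(dy,dz).round(4),'angle deg from vertical to -y',np.degrees(np.arctan2(-dy,dz)).round(1))
    return s,M,g
E
python3 -c "
from h import *
lev()"
```

```text
t 10.08 tcp [0.5857 0.3442 0.2934] F [-0.3  0.5 -0.6] T [-0.19 -0.14  0.05] open 0.0312 q [ 0.13  0.15  1.59  0.59  1.38 -1.54]
tool x [-0.022  0.55  -0.835] y [0.017 0.835 0.549] yawY deg 88.86
bar [0.5862 0.3337 0.3093] radius 0.091 angle deg from vertical to -y -29.4
```

>>> drive_tool --steps '[0, 0, 0, 0, 0, 0, -1, 0, 0, 0, 0, 0, 0, -1, 0, 0, 0, 0, 0, 0, -1]'

```text
time: 10.33
tcp_pos: [0.5858, 0.3447, 0.2941]
ee_rot: [1.62, 0.987, 1.61]
contact_force: [0.6, 2.0, 1.0]
opening: 0.0154
```

```bash
python3 -c "
from h import *
lev()"
```

```text
t 10.33 tcp [0.5858 0.3447 0.2941] F [0.6 2.  1. ] T [ 0.34 -0.06  0.03] open 0.0154 q [ 0.13  0.15  1.59  0.59  1.38 -1.54]
tool x [-0.022  0.551 -0.834] y [0.016 0.835 0.551] yawY deg 88.87
bar [0.5863 0.3342 0.31  ] radius 0.0919 angle deg from vertical to -y -29.5
```

```bash
cat >> h.py <<'E'
PY,PZ=0.2892,0.2310
def arc(angs,Rr=.090):
    s,M,g=lev()
    for a in angs:
        t=np.radians(a); y=PY-Rr*np.sin(t); z=PZ+Rr*np.cos(t)
        print(a,'d cm',round((y-g[1])*1.6,2),round((y-g[1])*100,2),round((z-g[2])*100,2))
E
python3 -c "
from h import *
arc(range(-30,116,5))"
```

```text
t 10.33 tcp [0.5858 0.3447 0.2941] F [0.6 2.  1. ] T [ 0.34 -0.06  0.03] open 0.0154 q [ 0.13  0.15  1.59  0.59  1.38 -1.54]
tool x [-0.022  0.551 -0.834] y [0.016 0.835 0.551] yawY deg 88.87
bar [0.5863 0.3342 0.31  ] radius 0.0909 angle deg from vertical to -y -29.7
-30 d cm -0.0 -0.0 -0.1
-25 d cm -0.01 -0.7 0.26
-20 d cm -0.02 -1.42 0.56
-15 d cm -0.03 -2.17 0.79
-10 d cm -0.05 -2.94 0.96
-5 d cm -0.06 -3.72 1.07
0 d cm -0.07 -4.5 1.1
5 d cm -0.08 -5.29 1.07
10 d cm -0.1 -6.06 0.96
15 d cm -0.11 -6.83 0.79
20 d cm -0.12 -7.58 0.56
25 d cm -0.13 -8.3 0.26
30 d cm -0.14 -9.0 -0.1
35 d cm -0.15 -9.66 -0.53
40 d cm -0.16 -10.29 -1.0
45 d cm -0.17 -10.87 -1.54
50 d cm -0.18 -11.4 -2.11
55 d cm -0.19 -11.87 -2.74
60 d cm -0.2 -12.3 -3.4
65 d cm -0.2 -12.66 -4.1
70 d cm -0.21 -12.96 -4.82
75 d cm -0.21 -13.19 -5.57
80 d cm -0.21 -13.36 -6.34
85 d cm -0.22 -13.47 -7.11
90 d cm -0.22 -13.5 -7.9
95 d cm -0.22 -13.47 -8.68
100 d cm -0.21 -13.36 -9.46
105 d cm -0.21 -13.19 -10.23
110 d cm -0.21 -12.96 -10.98
115 d cm -0.2 -12.66 -11.7
```

>>> drive_tool --steps '[0, -0.7, 0.3, 0, 0, 0, -1, 0, -1.4, 0.6, 0, 0, 0, -1, 0, -2.2, 0.8, 0, 0, 0, -1, 0, -2.9, 1.0, 0, 0, 0, -1, 0, -3.7, 1.1, 0, 0, 0, -1]'

```text
time: 10.75
tcp_pos: [0.5851, 0.3098, 0.3077]
ee_rot: [1.62, 0.981, 1.612]
contact_force: [-4.9, 6.3, 6.7]
opening: 0.0152
```

```bash
python3 -c "
from h import *
arc(range(0,116,5))"
```

```text
t 10.75 tcp [0.5851 0.3098 0.3077] F [-4.9  6.3  6.7] T [1.66 0.52 0.35] open 0.0152 q [ 0.07  0.12  1.61  0.6   1.43 -1.58]
tool x [-0.023  0.556 -0.831] y [0.014 0.831 0.556] yawY deg 89.01
bar [0.5855 0.2993 0.3235] radius 0.093 angle deg from vertical to -y -6.2
0 d cm -0.02 -1.01 -0.25
5 d cm -0.03 -1.79 -0.28
10 d cm -0.04 -2.57 -0.38
15 d cm -0.05 -3.34 -0.55
20 d cm -0.07 -4.09 -0.79
25 d cm -0.08 -4.81 -1.09
30 d cm -0.09 -5.51 -1.45
35 d cm -0.1 -6.17 -1.87
40 d cm -0.11 -6.79 -2.35
45 d cm -0.12 -7.37 -2.88
50 d cm -0.13 -7.9 -3.46
55 d cm -0.13 -8.38 -4.08
60 d cm -0.14 -8.8 -4.75
65 d cm -0.15 -9.16 -5.44
70 d cm -0.15 -9.47 -6.17
75 d cm -0.16 -9.7 -6.92
80 d cm -0.16 -9.87 -7.68
85 d cm -0.16 -9.97 -8.46
90 d cm -0.16 -10.01 -9.25
95 d cm -0.16 -9.97 -10.03
100 d cm -0.16 -9.87 -10.81
105 d cm -0.16 -9.7 -11.58
110 d cm -0.15 -9.47 -12.32
115 d cm -0.15 -9.16 -13.05
```

```bash
sed -i 's/^PY,PZ=0.2892,0.2310/PY,PZ=0.2892,0.2330/' h.py; python3 -c "
from h import *
arc(range(-5,30,5),.0905)"
```

```text
t 10.75 tcp [0.5851 0.3098 0.3077] F [-4.9  6.3  6.7] T [1.66 0.52 0.35] open 0.0152 q [ 0.07  0.12  1.61  0.6   1.43 -1.58]
tool x [-0.023  0.556 -0.831] y [0.014 0.831 0.556] yawY deg 89.01
bar [0.5855 0.2993 0.3235] radius 0.091 angle deg from vertical to -y -6.4
-5 d cm -0.0 -0.22 -0.03
0 d cm -0.02 -1.01 0.0
5 d cm -0.03 -1.8 -0.03
10 d cm -0.04 -2.58 -0.13
15 d cm -0.05 -3.35 -0.31
20 d cm -0.07 -4.1 -0.54
25 d cm -0.08 -4.83 -0.84
```

>>> drive_tool --steps '[0, -1.0, 0.1, 0, 0, 0, -1, 0, -1.8, 0.1, 0, 0, 0, -1, 0, -2.6, 0, 0, 0, 0, -1, 0, -3.4, -0.2, 0, 0, 0, -1, 0, -4.1, -0.4, 0, 0, 0, -1]'

```text
time: 11.17
tcp_pos: [0.5843, 0.2706, 0.3072]
ee_rot: [1.618, 0.974, 1.614]
contact_force: [-4.4, 3.6, 7.6]
opening: 0.015
```

```bash
python3 -c "
from h import *
arc(range(20,60,5),.0905)"
```

```text
t 11.17 tcp [0.5843 0.2706 0.3072] F [-4.4  3.6  7.6] T [1.57 0.62 0.38] open 0.015 q [ 0.    0.09  1.63  0.6   1.47 -1.64]
tool x [-0.024  0.561 -0.827] y [0.012 0.828 0.561] yawY deg 89.19
bar [0.5848 0.2599 0.3229] radius 0.0945 angle deg from vertical to -y 18.1
20 d cm -0.0 -0.16 -0.48
25 d cm -0.01 -0.89 -0.79
30 d cm -0.03 -1.59 -1.15
35 d cm -0.04 -2.26 -1.57
40 d cm -0.05 -2.89 -2.05
45 d cm -0.06 -3.47 -2.59
50 d cm -0.06 -4.0 -3.17
55 d cm -0.07 -4.48 -3.8
```

Run:
```python
from h import *
p=optics.grab_frame('side'); c=p['img'][90:270,170:330]; cv2.imwrite('pics/side9.png',cv2.resize(c[:,:,::-1],None,fx=3.3,fy=3.3,interpolation=cv2.INTER_CUBIC))
p=optics.grab_frame('top'); c=p['img'][110:260,180:320]; cv2.imwrite('pics/top9.png',cv2.resize(c[:,:,::-1],None,fx=4,fy=4,interpolation=cv2.INTER_CUBIC))
st()
```

```text
t 11.27 tcp [0.5845 0.2692 0.3067] F [-6.  -0.6  8.9] T [0.76 1.   0.6 ] open 0.0156 q [ 0.    0.09  1.63  0.6   1.47 -1.64]
tool x [-0.024  0.559 -0.829] y [0.013 0.829 0.559] yawY deg 89.11
```

View pics/side9.png

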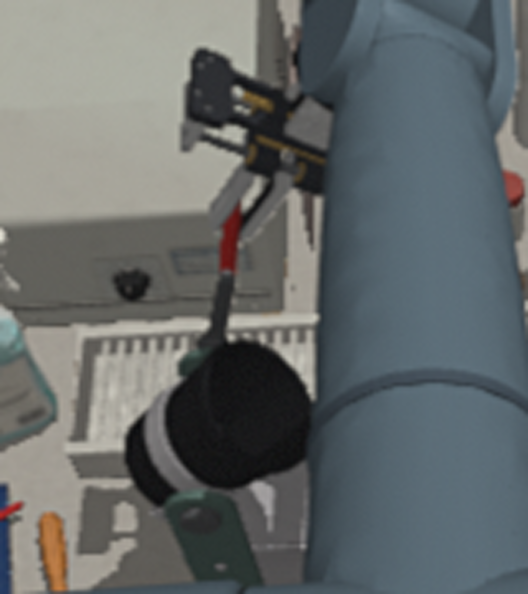

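View pics/top9.png

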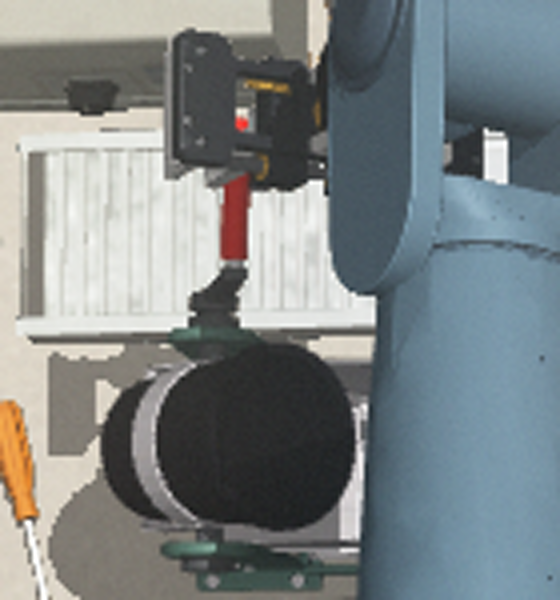

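>>> drive_tool --steps '[0, -0.3, 0.1, 0, 0, 0, -1, 0.1, -0.7, 0.1, 0, 0, 0, -1]' --newtons 15

```text
time: 11.43
tcp_pos: [0.5839, 0.2628, 0.3052]
ee_rot: [1.627, 0.977, 1.622]
contact_force: [-2.7, 8.1, -9.1]
opening: 0.0154
```

```bash
python3 -c "
from h import *
arc(range(20,60,5),.0905)"
```

```text
t 11.43 tcp [0.5839 0.2628 0.3052] F [-2.7  8.1 -9.1] T [0.08 0.08 0.13] open 0.0154 q [-0.01  0.09  1.63  0.6   1.48 -1.65]
tool x [-0.028  0.559 -0.829] y [0.014 0.829 0.559] yawY deg 89.01
bar [0.5845 0.2522 0.321 ] radius 0.0955 angle deg from vertical to -y 22.8
20 d cm 0.01 0.61 -0.29
25 d cm -0.0 -0.12 -0.6
30 d cm -0.01 -0.82 -0.96
35 d cm -0.02 -1.49 -1.38
40 d cm -0.03 -2.11 -1.86
45 d cm -0.04 -2.7 -2.4
50 d cm -0.05 -3.23 -2.98
55 d cm -0.06 -3.71 -3.61
```

>>> drive_tool --steps '[0, -0.5, -0.6, 0, 0, 0, -1, 0, -1.2, -1.0, 0, 0, 0, -1, 0, -1.8, -1.4, 0, 0, 0, -1, 0, -2.4, -1.9, 0, 0, 0, -1, 0, -2.9, -2.5, 0, 0, 0, -1]'

```text
time: 11.85
tcp_pos: [0.5843, 0.2338, 0.2826]
ee_rot: [1.623, 0.975, 1.619]
contact_force: [-3.8, -1.2, 7.8]
opening: 0.0153
```

```bash
python3 -c "
from h import *
arc(range(40,80,5),.0905)"
```

```text
t 11.85 tcp [0.5843 0.2338 0.2826] F [-3.8 -1.2  7.8] T [0.51 0.47 0.29] open 0.0153 q [-0.06  0.1   1.67  0.6   1.47 -1.72]
tool x [-0.027  0.56  -0.828] y [0.012 0.828 0.56 ] yawY deg 89.15
bar [0.5849 0.2231 0.2984] radius 0.093 angle deg from vertical to -y 45.3
40 d cm 0.01 0.79 0.4
45 d cm 0.0 0.21 -0.14
50 d cm -0.01 -0.32 -0.72
55 d cm -0.01 -0.8 -1.35
60 d cm -0.02 -1.23 -2.01
65 d cm -0.03 -1.59 -2.71
70 d cm -0.03 -1.89 -3.44
75 d cm -0.03 -2.13 -4.19
```

>>> drive_tool --steps '[0, -0.4, -0.7, 0, 0, 0, -1, 0, -0.9, -1.3, 0, 0, 0, -1, 0, -1.3, -1.9, 0, 0, 0, -1, 0, -1.7, -2.6, 0, 0, 0, -1, 0, -2.0, -3.4, 0, 0, 0, -1]'

```text
time: 12.27
tcp_pos: [0.5846, 0.2137, 0.2495]
ee_rot: [1.621, 0.974, 1.617]
contact_force: [-1.9, 0.9, 4.7]
opening: 0.0155
```

```bash
python3 -c "
from h import *
arc(range(65,116,5),.0915)"
```

```text
t 12.27 tcp [0.5846 0.2137 0.2495] F [-1.9  0.9  4.7] T [0.69 0.14 0.17] open 0.0155 q [-0.1   0.12  1.71  0.6   1.44 -1.78]
tool x [-0.026  0.561 -0.827] y [0.011 0.828 0.561] yawY deg 89.22
bar [0.5851 0.203  0.2652] radius 0.092 angle deg from vertical to -y 69.5
65 d cm 0.01 0.33 0.65
70 d cm 0.0 0.02 -0.09
75 d cm -0.0 -0.22 -0.85
80 d cm -0.01 -0.39 -1.63
85 d cm -0.01 -0.5 -2.42
90 d cm -0.01 -0.53 -3.22
95 d cm -0.01 -0.5 -4.01
100 d cm -0.01 -0.39 -4.81
105 d cm -0.0 -0.22 -5.59
110 d cm 0.0 0.02 -6.35
115 d cm 0.01 0.33 -7.08
```

>>> drive_tool --steps '[0, -0.2, -0.7, 0, 0, 0, -1, 0, -0.35, -1.4, 0, 0, 0, -1, 0, -0.45, -2.0, 0, 0, 0, -1, 0, -0.5, -2.6, 0, 0, 0, -1, 0, -0.53, -3.2, 0, 0, 0, -1]'

```text
time: 12.68
tcp_pos: [0.5847, 0.2084, 0.2169]
ee_rot: [1.62, 0.974, 1.617]
contact_force: [0.8, 1.3, 4.6]
opening: 0.0153
```

>>> drive_tool --steps '[0, 0, -0.6, 0, 0, 0, -1, 0, 0.05, -1.2, 0, 0, 0, -1, 0, 0.15, -1.7, 0, 0, 0, -1, 0, 0.3, -2.3, 0, 0, 0, -1, 0, 0.4, -2.8, 0, 0, 0, -1]'

```text
time: 13.1
tcp_pos: [0.5848, 0.213, 0.1887]
ee_rot: [1.62, 0.973, 1.616]
contact_force: [-1.3, 5.5, 5.9]
opening: 0.0155
```

```bash
python3 -c "
from h import *
arc(range(100,116,5),.0915)"
```

```text
t 13.1 tcp [0.5848 0.213  0.1887] F [-1.3  5.5  5.9] T [ 1.39  0.   -0.01] open 0.0155 q [-0.1   0.18  1.75  0.61  1.35 -1.85]
tool x [-0.026  0.562 -0.827] y [0.011 0.827 0.562] yawY deg 89.22
bar [0.5853 0.2023 0.2044] radius 0.0915 angle deg from vertical to -y 108.2
100 d cm -0.01 -0.32 1.27
105 d cm -0.0 -0.15 0.49
110 d cm 0.0 0.09 -0.27
115 d cm 0.01 0.39 -1.01
```

Near the far stop; press gently on and look.

>>> drive_tool --steps '[0, 0.1, -0.3, 0, 0, 0, -1, 0, 0.2, -0.6, 0, 0, 0, -1, 0, 0.2, -0.6, 0, 0, 0, -1, 0, 0.2, -0.6, 0, 0, 0, -1]'

```text
time: 13.43
tcp_pos: [0.5869, 0.2149, 0.1859]
ee_rot: [1.61, 0.972, 1.608]
contact_force: [-2.5, -1.3, 14.8]
opening: 0.0156
```

Run:
```python
from h import *
lev()
p=optics.grab_frame('side'); c=p['img'][130:310,170:330]; cv2.imwrite('pics/side10.png',cv2.resize(c[:,:,::-1],None,fx=3.3,fy=3.3,interpolation=cv2.INTER_CUBIC))
p=optics.grab_frame('top'); c=p['img'][150:270,180:340]; cv2.imwrite('pics/top10.png',cv2.resize(c[:,:,::-1],None,fx=4,fy=4,interpolation=cv2.INTER_CUBIC))
print(optics.recognise('stone_1',p))
```

```text
t 13.43 tcp [0.5869 0.2149 0.1859] F [-2.5 -1.3 14.8] T [1.11 0.3  0.18] open 0.0156 q [-0.09  0.19  1.75  0.61  1.34 -1.85]
tool x [-0.021  0.563 -0.826] y [0.009 0.826 0.563] yawY deg 89.41
bar [0.5873 0.2042 0.2016] radius 0.0906 angle deg from vertical to -y 110.2
[{'at': [288.5, 224.3], 'score': 0.51}]
```

View pics/side10.png

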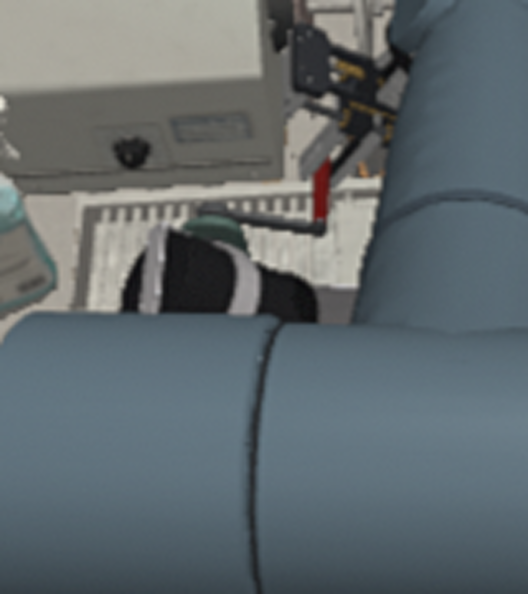

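View pics/top10.png

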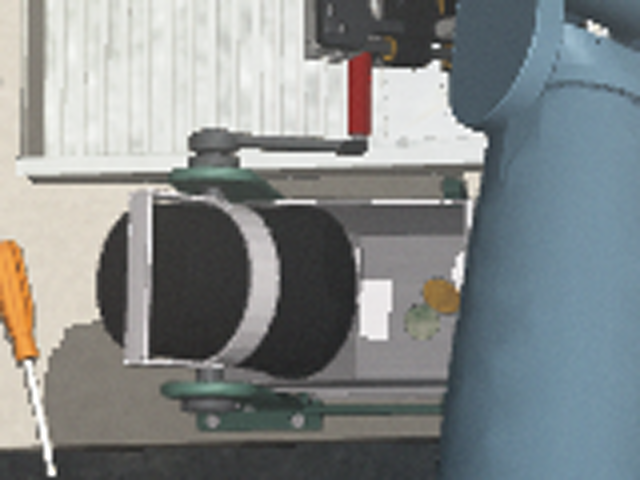

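>>> drive_tool --steps '[0, 0, 0.2, 0, 0, 0, -1, 0, 0, 0.2, 0, 0, 0, -1, 0, 0, 0.2, 0, 0, 0, -1, 0, 0, 0.2, 0, 0, 0, -1, 0, 0, 0.2, 0, 0, 0, -1]'

```text
time: 14.0
tcp_pos: [0.5869, 0.2145, 0.187]
ee_rot: [1.611, 0.973, 1.608]
contact_force: [1.6, -0.8, 0.4]
opening: 0.0156
```

>>> drive_tool --steps '[0, 0, 0, 0, 0, 0, -1, 0, 0, 0, 0, 0, 0, -1, 0, 0, 0, 0, 0, 0, -1, 0, 0, 0, 0, 0, 0, -1, 0, 0, 0, 0, 0, 0, -1]'

```text
time: 14.42
tcp_pos: [0.5869, 0.2145, 0.1868]
ee_rot: [1.611, 0.973, 1.608]
contact_force: [1.3, 1.5, -0.8]
opening: 0.0155
```

Run:
```python
from h import *
lev()
p=optics.grab_frame('top'); c=p['img'][170:260,220:340]; cv2.imwrite('pics/top11.png',cv2.resize(c[:,:,::-1],None,fx=6,fy=6,interpolation=cv2.INTER_CUBIC))
print(optics.recognise('stone_1',p))
```

```text
t 14.42 tcp [0.5869 0.2145 0.1868] F [ 1.3  1.5 -0.8] T [-0.05 -0.39 -0.21] open 0.0155 q [-0.09  0.19  1.75  0.61  1.34 -1.85]
tool x [-0.021  0.562 -0.827] y [0.009 0.827 0.562] yawY deg 89.36
bar [0.5872 0.2039 0.2025] radius 0.0906 angle deg from vertical to -y 109.7
[]
```

View pics/top11.png

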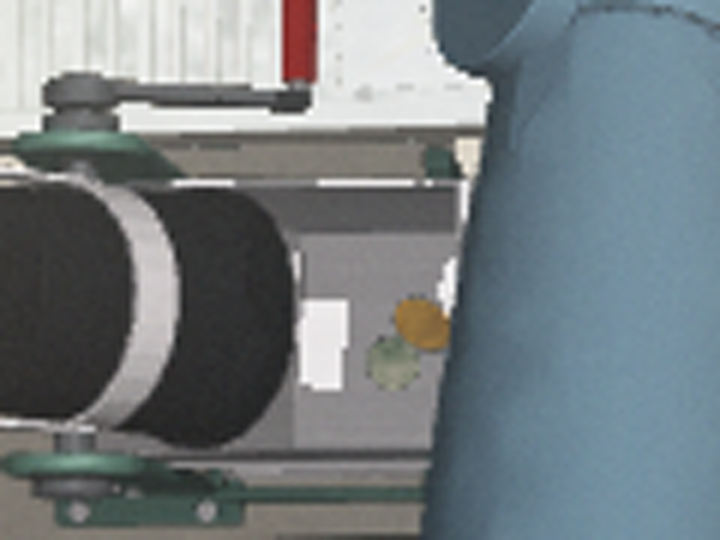

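```bash
python3 -c "
from h import *
arc(range(110,-36,-6),.091)"
```

```text
t 14.52 tcp [0.5868 0.2145 0.1868] F [ 2.1  0.8 -0.1] T [-0.06 -0.4  -0.21] open 0.0157 q [-0.09  0.19  1.75  0.61  1.34 -1.85]
tool x [-0.021  0.562 -0.827] y [0.009 0.827 0.562] yawY deg 89.35
bar [0.5872 0.2038 0.2025] radius 0.0906 angle deg from vertical to -y 109.7
110 d cm -0.0 -0.02 -0.06
104 d cm -0.0 -0.29 0.85
98 d cm -0.01 -0.48 1.79
92 d cm -0.01 -0.56 2.73
86 d cm -0.01 -0.54 3.69
80 d cm -0.01 -0.43 4.63
74 d cm -0.0 -0.21 5.56
68 d cm 0.0 0.1 6.46
62 d cm 0.01 0.5 7.32
56 d cm 0.02 0.99 8.14
50 d cm 0.03 1.56 8.9
44 d cm 0.04 2.21 9.6
38 d cm 0.05 2.93 10.22
32 d cm 0.06 3.71 10.77
26 d cm 0.07 4.55 11.23
20 d cm 0.09 5.42 11.6
14 d cm 0.1 6.33 11.88
8 d cm 0.12 7.27 12.06
2 d cm 0.13 8.22 12.15
-4 d cm 0.15 9.17 12.13
-10 d cm 0.16 10.12 12.01
-16 d cm 0.18 11.04 11.8
-22 d cm 0.19 11.94 11.49
-28 d cm 0.2 12.81 11.09
-34 d cm 0.22 13.62 10.6
```

>>> drive_tool --steps '[0, -0.3, 0.85, 0, 0, 0, -1, 0, -0.5, 1.8, 0, 0, 0, -1, 0, -0.55, 2.7, 0, 0, 0, -1, 0, -0.55, 3.7, 0, 0, 0, -1, 0, -0.4, 4.6, 0, 0, 0, -1]'

```text
time: 14.93
tcp_pos: [0.5867, 0.208, 0.2321]
ee_rot: [1.613, 0.98, 1.609]
contact_force: [0.3, -11.4, -2.2]
opening: 0.0153
```

```bash
python3 -c "
from h import *
arc(range(80,40,-6),.091)"
```

```text
t 14.93 tcp [0.5867 0.208  0.2321] F [  0.3 -11.4  -2.2] T [-2.5  -0.22 -0.07] open 0.0153 q [-0.1   0.14  1.72  0.59  1.41 -1.81]
tool x [-0.021  0.557 -0.83 ] y [0.01  0.831 0.557] yawY deg 89.29
bar [0.5871 0.1974 0.2479] radius 0.093 angle deg from vertical to -y 80.8
80 d cm 0.0 0.22 0.09
74 d cm 0.01 0.43 1.02
68 d cm 0.01 0.74 1.92
62 d cm 0.02 1.15 2.78
56 d cm 0.03 1.64 3.6
50 d cm 0.04 2.21 4.36
44 d cm 0.05 2.86 5.06
```

>>> drive_tool --steps '[0, 0.5, 0.9, 0, 0, 0, -1, 0, 0.8, 1.8, 0, 0, 0, -1, 0, 1.2, 2.7, 0, 0, 0, -1, 0, 1.7, 3.5, 0, 0, 0, -1, 0, 2.2, 4.3, 0, 0, 0, -1]'

```text
time: 15.35
tcp_pos: [0.5876, 0.2272, 0.2764]
ee_rot: [1.61, 0.985, 1.605]
contact_force: [1.9, -6.7, -0.4]
opening: 0.0155
```

```bash
python3 -c "
from h import *
arc(range(56,10,-6),.091)"
```

```text
t 15.35 tcp [0.5876 0.2272 0.2764] F [ 1.9 -6.7 -0.4] T [-1.52 -0.38 -0.2 ] open 0.0155 q [-0.07  0.1   1.67  0.59  1.45 -1.73]
tool x [-0.019  0.553 -0.833] y [0.011 0.833 0.553] yawY deg 89.26
bar [0.5879 0.2167 0.2922] radius 0.0936 angle deg from vertical to -y 50.7
56 d cm -0.0 -0.3 -0.83
50 d cm 0.0 0.28 -0.07
44 d cm 0.01 0.93 0.62
38 d cm 0.03 1.64 1.25
32 d cm 0.04 2.42 1.8
26 d cm 0.05 3.26 2.26
20 d cm 0.07 4.13 2.63
14 d cm 0.08 5.05 2.91
```

>>> drive_tool --steps '[0, 0.9, 0.6, 0, 0, 0, -1, 0, 1.6, 1.3, 0, 0, 0, -1, 0, 2.4, 1.8, 0, 0, 0, -1, 0, 3.3, 2.2, 0, 0, 0, -1, 0, 4.1, 2.6, 0, 0, 0, -1]'

```text
time: 15.77
tcp_pos: [0.5884, 0.2672, 0.3037]
ee_rot: [1.605, 0.988, 1.6]
contact_force: [3.2, -4.6, -0.5]
opening: 0.0153
```

```bash
python3 -c "
from h import *
arc(range(26,-36,-6),.091)"
```

```text
t 15.77 tcp [0.5884 0.2672 0.3037] F [ 3.2 -4.6 -0.5] T [-1.18 -0.75 -0.3 ] open 0.0153 q [ 0.    0.1   1.63  0.59  1.46 -1.65]
tool x [-0.016  0.551 -0.835] y [0.01  0.835 0.55 ] yawY deg 89.28
bar [0.5887 0.2568 0.3196] radius 0.0924 angle deg from vertical to -y 20.5
26 d cm -0.01 -0.75 -0.48
20 d cm 0.0 0.13 -0.11
14 d cm 0.02 1.04 0.17
8 d cm 0.03 1.98 0.35
2 d cm 0.05 2.93 0.44
-4 d cm 0.06 3.88 0.42
-10 d cm 0.08 4.82 0.3
-16 d cm 0.09 5.75 0.09
-22 d cm 0.11 6.65 -0.22
-28 d cm 0.12 7.52 -0.62
-34 d cm 0.13 8.33 -1.11
```

>>> drive_tool --steps '[0, 1.0, 0.2, 0, 0, 0, -1, 0, 2.0, 0.35, 0, 0, 0, -1, 0, 2.9, 0.4, 0, 0, 0, -1, 0, 3.9, 0.4, 0, 0, 0, -1, 0, 4.8, 0.3, 0, 0, 0, -1]'

```text
time: 16.18
tcp_pos: [0.5889, 0.315, 0.3073]
ee_rot: [1.602, 0.989, 1.596]
contact_force: [2.3, -4.8, 0.1]
opening: 0.0155
```

```bash
python3 -c "
from h import *
arc(range(-10,-38,-4),.091)"
```

```text
t 16.18 tcp [0.5889 0.315  0.3073] F [ 2.3 -4.8  0.1] T [-1.04 -0.64 -0.34] open 0.0155 q [ 0.08  0.12  1.6   0.59  1.42 -1.57]
tool x [-0.014  0.549 -0.836] y [0.01  0.836 0.549] yawY deg 89.31
bar [0.5892 0.3046 0.3232] radius 0.0915 angle deg from vertical to -y -9.7
-10 d cm 0.0 0.04 -0.06
-14 d cm 0.01 0.66 -0.19
-18 d cm 0.02 1.27 -0.36
-22 d cm 0.03 1.87 -0.58
-26 d cm 0.04 2.45 -0.84
-30 d cm 0.05 3.01 -1.14
-34 d cm 0.06 3.55 -1.48
```

>>> drive_tool --steps '[0, 0.7, -0.2, 0, 0, 0, -1, 0, 1.3, -0.4, 0, 0, 0, -1, 0, 1.9, -0.6, 0, 0, 0, -1, 0, 2.5, -0.85, 0, 0, 0, -1, 0, 3.0, -1.1, 0, 0, 0, -1]'

```text
time: 16.6
tcp_pos: [0.5894, 0.3437, 0.2962]
ee_rot: [1.601, 0.993, 1.595]
contact_force: [0.2, -24.7, 9.0]
opening: 0.0152
```

>>> drive_tool --steps '[0, 0.2, -0.1, 0, 0, 0, -1, 0, 0.3, -0.15, 0, 0, 0, -1]'

```text
time: 16.77
tcp_pos: [0.5896, 0.3439, 0.2955]
ee_rot: [1.601, 1.0, 1.596]
contact_force: [-4.5, -23.6, 9.2]
opening: 0.0154
```

Run:
```python
from h import *
lev()
p=optics.grab_frame('top'); c=p['img'][150:260,190:340]; cv2.imwrite('pics/top12.png',cv2.resize(c[:,:,::-1],None,fx=5,fy=5,interpolation=cv2.INTER_CUBIC))
```

```text
t 16.77 tcp [0.5896 0.3439 0.2955] F [ -4.5 -23.6   9.2] T [-2.82  0.64  0.46] open 0.0154 q [ 0.13  0.15  1.58  0.58  1.38 -1.54]
tool x [-0.014  0.54  -0.841] y [0.009 0.841 0.54 ] yawY deg 89.39
bar [0.5899 0.3336 0.3115] radius 0.0902 angle deg from vertical to -y -29.5
```

View pics/top12.png

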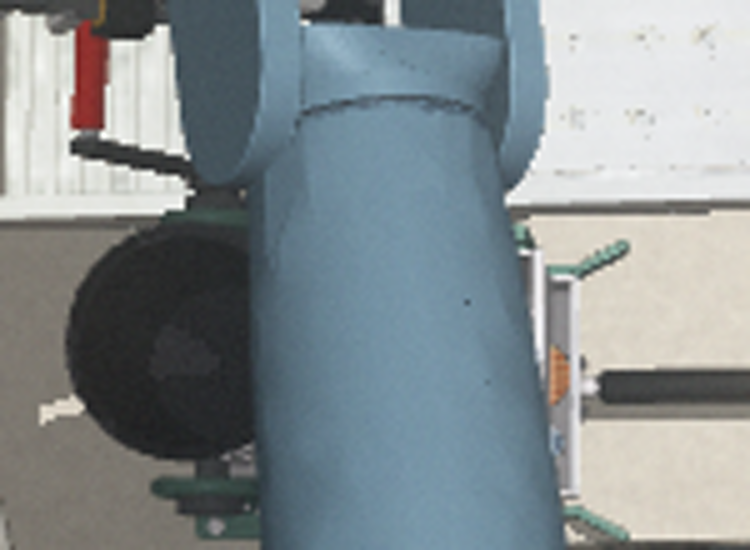

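>>> drive_tool --steps '[0, -0.3, 0.1, 0, 0, 0, -1, 0, -0.1, 0.0, 0, 0, 0, 0.3, 0, -0.1, 0.0, 0, 0, 0, 0.3, 0, -0.1, 0.0, 0, 0, 0, 0.3, 0, -0.1, 0.0, 0, 0, 0, 0.3]'

```text
time: 17.23
tcp_pos: [0.589, 0.3436, 0.2952]
ee_rot: [1.603, 0.999, 1.599]
contact_force: [1.2, -0.5, 0.3]
opening: 0.0388
```

>>> drive_tool --steps '[0, -0.8, 1.2, 0, 0, 0, 0.3, 0, -2.2, 3.4, 0, 0, 0, 0.3, 0, -3.8, 5.8, 0, 0, 0, 0.3, 0, -4.6, 7, 0, 0, 0, 0.3]'

```text
time: 17.57
tcp_pos: [0.5898, 0.2965, 0.3693]
ee_rot: [1.595, 0.998, 1.591]
contact_force: [-0.3, -0.1, 0.4]
opening: 0.0609
```

Run:
```python
from h import *
lev()
p=optics.grab_frame('side'); c=p['img'][90:240,160:330]; cv2.imwrite('pics/side13.png',cv2.resize(c[:,:,::-1],None,fx=4,fy=4,interpolation=cv2.INTER_CUBIC))
```

```text
t 17.57 tcp [0.5898 0.2965 0.3693] F [-0.3 -0.1  0.4] T [-0.14 -0.08 -0.05] open 0.0609 q [ 0.05  0.08  1.53  0.57  1.52 -1.54]
tool x [-0.011  0.542 -0.841] y [0.007 0.841 0.541] yawY deg 89.53
bar [0.59   0.2862 0.3853] radius 0.1523 angle deg from vertical to -y 1.1
```

View pics/side13.png

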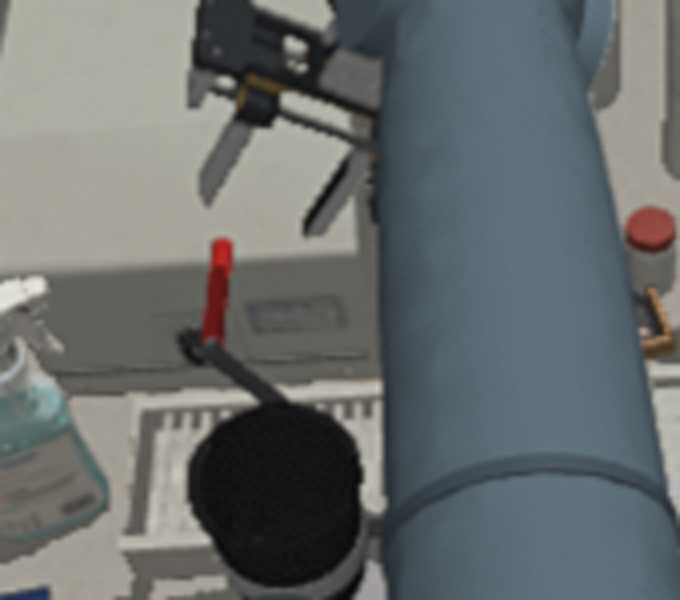

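>>> drive_tool --steps '[-1, -3.5, 0, 0, 0, 0, 0.3, -2.5, -7, 0, 0, 0, 0, 0.3, -4, -10.5, 0, 0, 0, 0, 0.3, -5.5, -14, 0, 0, 0, 0, 0.3, -7, -17.5, 0, 0, 0, 0, 0.3]'

```text
time: 18.03
tcp_pos: [0.5196, 0.1199, 0.3708]
ee_rot: [1.589, 0.998, 1.586]
contact_force: [1.2, -1.2, 0.3]
opening: 0.0613
```

>>> drive_tool --steps '[-1.5, -3.5, 0, 0, 0, 0, 0.3, -3, -7, 0, 0, 0, 0, 0.3, -4.5, -10.5, 0, 0, 0, 0, 0.3, -6, -14, 0, 0, 0, 0, 0.3, -6, -17, 0, 0, 0, 0, 0.3]'

```text
time: 18.45
tcp_pos: [0.4579, -0.0516, 0.3707]
ee_rot: [1.589, 0.998, 1.585]
contact_force: [-0.1, -0.6, -0.6]
opening: 0.0611
```

Run:
```python
from h import *
st()
p=optics.grab_frame('top'); np.save('top14.npy',p,allow_pickle=True)
c=p['img'][130:260,180:340]; cv2.imwrite('pics/top14.png',cv2.resize(c[:,:,::-1],None,fx=4.5,fy=4.5,interpolation=cv2.INTER_CUBIC))
for q in optics.recognise('stone_1',p): print(q, pts(p,q['at']).round(3))
p=optics.grab_frame('side'); c=p['img'][130:300,160:340]; cv2.imwrite('pics/side14.png',cv2.resize(c[:,:,::-1],None,fx=3.5,fy=3.5,interpolation=cv2.INTER_CUBIC))
```

```text
t 18.45 tcp [ 0.4579 -0.0516  0.3707] F [-0.1 -0.6 -0.6] T [-0.18 -0.13 -0.  ] open 0.0611 q [-0.64 -0.18  1.78  0.47  1.89 -2.14]
tool x [-0.008  0.542 -0.84 ] y [0.007 0.84  0.542] yawY deg 89.55
{'at': [289.6, 222.8], 'score': 0.56} [[0.449 0.172 0.008]]
```

View pics/top14.png

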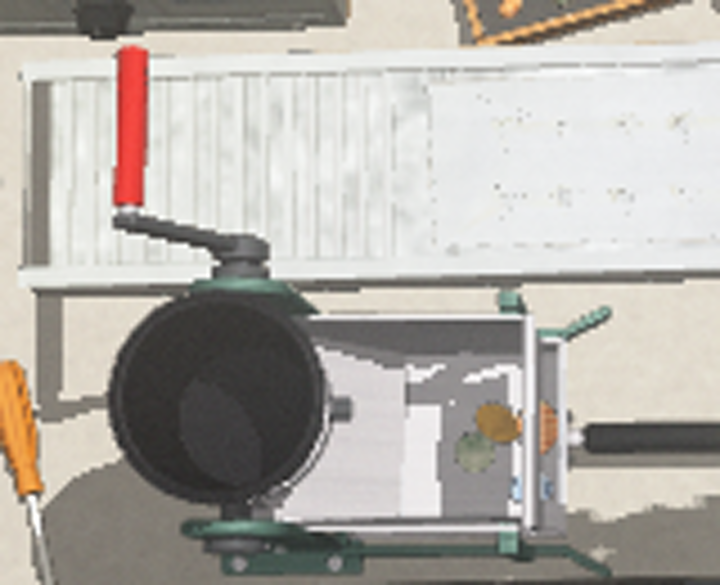

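View pics/side14.png

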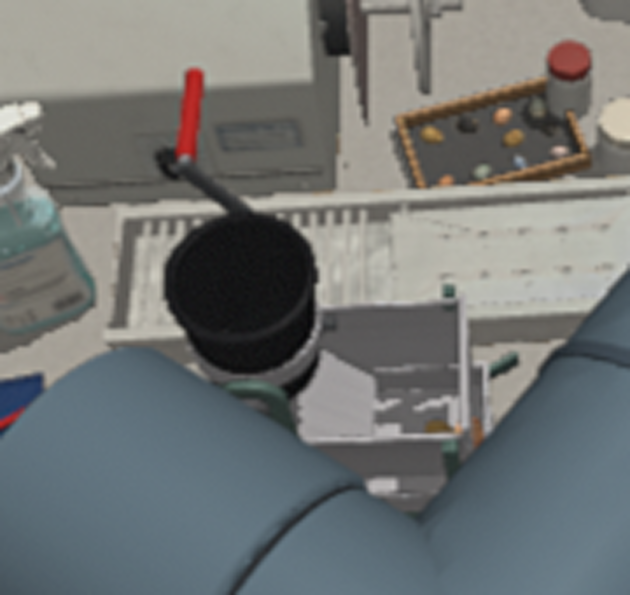

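Run:
```python
from h import *
p=np.load('top14.npy',allow_pickle=True).item()
C=lambda c: crop(c,(180,130),4.5)
r=atz(p,C([(563,341),(566,533)]),.042); print(r.round(4),'centre y',r.mean(0)[1]+.065)
print('lever',pts(p,C([(132,80),(130,170)]).round()).round(4))
print('stones',pts(p,C([(497,422),(475,453),(547,425),(547,488)]).round()).round(3))
print('F',ctrl.observe()['contact_force'])
print(ctrl.hand_in())
```

```text
[[0.4936 0.1267 0.042 ]
 [0.3753 0.1274 0.042 ]] centre y 0.19201293042523138
lever [[0.5991 0.3304 0.3193]
 [0.5529 0.3329 0.3176]]
stones [[0.448 0.17  0.017]
 [0.429 0.185 0.01 ]
 [0.445 0.14  0.01 ]
 [0.405 0.14  0.012]]
F [-0.58454285  0.15257301 -0.31862288]
the job is handed in; nothing more can be done
None
```

The job is done and handed in at about 18.5 s of the 72 s allowed; the interface gave no verdict.

- **Pan:** I gripped the black handle, lined the pan up with the rails and slid it in until it pressed on the buffers with about 21 N, then let go.
- **Barrel:** I gripped the red lever with the tool tilted to stay clear of the hanging pitcher. I swung it to the far stop (about 110° from vertical towards -x), waited about a second, swung it back to the upright stop, and let go.

**Last checks**
- **Pan position:** the camera put the pan's centre at y ≈ 0.192 m. I estimated its home place at about 0.191 to 0.193 m.
- **Stones:** all four show in the pan at about 10 to 17 mm height, and the barrel looks empty.
- **Lever:** the camera shows it back where it started, and it pressed on the upright stop at about 24 N just before I let go.
- **Arm:** it is clear of everything, with about 0 N contact force.

**Disagreements:** the stone network reported only one of the four stones in the last picture, so I located the other three by eye and depth. While tipping, the bar's radius read up to about 95 mm instead of 90 mm, and the force on the gripper reached about 12 N. It stayed below 27 N even when pressing on the stops.

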